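Load the valve tray and aim the inspection camera

TASK

Stand every loose valve upright in its own pocket of the grey tray while the tray is at its near end, and press each black cap down fully home; then slide the tray away from you right up to its stop and flip the cam lever down flat to clamp it. Also swivel the inspection camera so that it faces the middle of the tray in its final place, and tip it to look 25 degrees down from level. Leave the tape roll and the oil bottle where they are, and at the end let go of everything.

Things in the scene. Friction and masses are not known exactly. Their poses are not given: they have to be found in the camera images.
- valve1: Loose squat stainless valve, 220 g (two or three are present). Origin: centre of its underside, z up. Foot flange 54 mm diameter, 7 mm thick; round body 40 mm diameter from 7 to 39 mm height (grip here); side port 16 mm diameter along its own +x, axis 22 mm high, ending 32 mm from the valve axis; black cap on top (see its joint).
- cap1 (a joint): The black cap of valve1, 34 mm diameter, 12 mm thick, on the valve's axis: pressed-in depth in m. 0 = raised (a brass neck shows below it, its top is 58 mm above the valve's underside), 0.007 = fully home on the body (top at 51 mm). It needs a push straight down of about 6 N and stays where it is left.
- valve2: Loose squat stainless valve, 220 g (two or three are present). Origin: centre of its underside, z up. Foot flange 54 mm diameter, 7 mm thick; round body 40 mm diameter from 7 to 39 mm height (grip here); side port 16 mm diameter along its own +x, axis 22 mm high, ending 32 mm from the valve axis; black cap on top (see its joint).
- cap2 (a joint): The black cap of valve2, 34 mm diameter, 12 mm thick, on the valve's axis: pressed-in depth in m. 0 = raised (a brass neck shows below it, its top is 58 mm above the valve's underside), 0.007 = fully home on the body (top at 51 mm). It needs a push straight down of about 6 N and stays where it is left.
- valve3: Loose squat stainless valve, 220 g (two or three are present). Origin: centre of its underside, z up. Foot flange 54 mm diameter, 7 mm thick; round body 40 mm diameter from 7 to 39 mm height (grip here); side port 16 mm diameter along its own +x, axis 22 mm high, ending 32 mm from the valve axis; black cap on top (see its joint).
- cap3 (a joint): The black cap of valve3, 34 mm diameter, 12 mm thick, on the valve's axis: pressed-in depth in m. 0 = raised (a brass neck shows below it, its top is 58 mm above the valve's underside), 0.007 = fully home on the body (top at 51 mm). It needs a push straight down of about 6 N and stays where it is left.
- pocket1 (a point): Centre of the floor of the right-hand (-y) pocket of the grey sliding tray. Each pocket is 66 mm square with walls 10 mm high, pockets are 80 mm apart along the tray's y; the floor is 26 mm above the bench. x axis: the way the tray slides in. Tray 80 x 246 mm outside; pocket2 is its middle.
- pocket2 (a point): Centre of the floor of the middle pocket of the grey sliding tray. Each pocket is 66 mm square with walls 10 mm high, pockets are 80 mm apart along the tray's y; the floor is 26 mm above the bench. x axis: the way the tray slides in. Tray 80 x 246 mm outside; pocket2 is its middle.
- pocket3 (a point): Centre of the floor of the left-hand (+y) pocket of the grey sliding tray. Each pocket is 66 mm square with walls 10 mm high, pockets are 80 mm apart along the tray's y; the floor is 26 mm above the bench. x axis: the way the tray slides in. Tray 80 x 246 mm outside; pocket2 is its middle.
- tray (a joint): How far the tray has slid along its rails, away from the robot, in m: 0 = near (loading) end, 0.08 = against its far stop. Stays where it is left (friction about 2.5 N).
- tray_tab (a point): Middle of the top edge of the upright steel pull tab at the tray's near side: a plate 12 mm thick along the slide direction, 50 mm wide, its top 62 mm above the bench; it stands 85 mm in front of the middle of the tray, 39 mm clear of the tray's near wall, and moves with the tray. Axes as the pockets.
- cam_lever (a joint): Cam lever on the right-hand (-y) side of the slide unit, in rad: 0 = raised, free (the arm points to the robot and 54 degrees up), 0.95 = down flat, clamped (the arm is level, pointing to the near end). Stays where it is left.
- lever_hinge (a point): Centre of the cam lever's hinge, 40 mm above the bench; the hinge axis is level, along the tray's y. Turns with the lever.
- lever_ball (a point): Centre of the black ball, 20 mm diameter, at the end of the lever arm, 85 mm from the hinge. The arm is a bar 12 mm wide and 10 mm thick.
- swivel (a joint): Swivel of the inspection camera about its upright column, in rad, counter-clockwise from above is positive (range -0.5 to 2.4). 0 means that the camera looks along the stand's own x axis.
- tilt (a joint): Tilt of the camera about its level pivot, in rad: 0 = level, positive = the lens points down (range -0.5 to 0.8). Both camera joints stay where they are left (1 to 3 N at the bar).
- camera_pivot (a point): Point where the swivel and tilt axes cross, at the middle of the camera, 190 mm above the bench. Its frame turns with the swivel but not the tilt: x points level where the lens looks, z up.
- camera_lens (a point): Centre of the front of the lens, 75 mm ahead of the pivot; x axis = the line of sight. The white housing is 100 x 58 x 50 mm, between two thin cheeks 78 mm over their outsides.
- camera_bar (a point): Middle of the cross bar of the U-shaped steel handle behind the camera, 110 mm behind the pivot on the line of sight: a level round rod 10 mm diameter, 64 mm long along the camera's y, 60 mm clear of the housing; it moves with swivel and tilt.
- tape_roll: Bystander: roll of masking tape lying flat, 90 mm diameter, 24 mm high; origin at the centre of its underside.
- oil_bottle: Bystander: red oil bottle, 44 mm diameter, 130 mm high; origin at the centre of its underside.

How it is judged (in metres and radians):
On the way, in this order (a step that is already met when the one before it is completed fails the run):
1. every valve present stands in a pocket with its cap fully home, the tray still at its near end (((horizontal distance between valve1 and pocket1 below 0.016 m and z of valve1 in the frame of pocket1 below 0.005 m) or (horizontal distance between valve1 and pocket2 below 0.016 m and z of valve1 in the frame of pocket2 below 0.005 m) or (horizontal distance between valve1 and pocket3 below 0.016 m and z of valve1 in the frame of pocket3 below 0.005 m)) and angle between each of valve1, valve2, valve3's own z axis and vertical below 0.12 rad and ((horizontal distance between valve2 and pocket1 below 0.016 m and z of valve2 in the frame of pocket1 below 0.005 m) or (horizontal distance between valve2 and pocket2 below 0.016 m and z of valve2 in the frame of pocket2 below 0.005 m) or (horizontal distance between valve2 and pocket3 below 0.016 m and z of valve2 in the frame of pocket3 below 0.005 m)) and ((horizontal distance between valve3 and pocket1 below 0.016 m and z of valve3 in the frame of pocket1 below 0.005 m) or (horizontal distance between valve3 and pocket2 below 0.016 m and z of valve3 in the frame of pocket2 below 0.005 m) or (horizontal distance between valve3 and pocket3 below 0.016 m and z of valve3 in the frame of pocket3 below 0.005 m)) and value of joint each of cap1, cap2, cap3 above 0.0052 m and value of joint tray below 0.045 m), for 0.2 s.
2. the tray is slid up to its stop (value of joint tray above 0.074 m), for 0.2 s.
3. the cam lever is flipped down (value of joint tray above 0.074 m and value of joint cam_lever above 0.83 rad), for 0.2 s.
At the end, for the whole second after the job is handed in: Valves upright (7 deg) and at rest on pocket floors, caps in at least 5.2 of 7 mm; tray within 6 mm of its far stop; lever within 0.12 rad of flat; camera faces the tray, its level line of sight within 30 mm of the tray's middle, 25 deg down within 5 deg (all of step 3 and ((horizontal distance between valve1 and pocket1 below 0.016 m and z of valve1 in the frame of pocket1 below 0.005 m) or (horizontal distance between valve1 and pocket2 below 0.016 m and z of valve1 in the frame of pocket2 below 0.005 m) or (horizontal distance between valve1 and pocket3 below 0.016 m and z of valve1 in the frame of pocket3 below 0.005 m)) and angle between each of valve1, valve2, valve3's own z axis and vertical below 0.12 rad and ((horizontal distance between valve2 and pocket1 below 0.016 m and z of valve2 in the frame of pocket1 below 0.005 m) or (horizontal distance between valve2 and pocket2 below 0.016 m and z of valve2 in the frame of pocket2 below 0.005 m) or (horizontal distance between valve2 and pocket3 below 0.016 m and z of valve2 in the frame of pocket3 below 0.005 m)) and ((horizontal distance between valve3 and pocket1 below 0.016 m and z of valve3 in the frame of pocket1 below 0.005 m) or (horizontal distance between valve3 and pocket2 below 0.016 m and z of valve3 in the frame of pocket2 below 0.005 m) or (horizontal distance between valve3 and pocket3 below 0.016 m and z of valve3 in the frame of pocket3 below 0.005 m)) and value of joint each of cap1, cap2, cap3 above 0.0052 m and y of pocket2 in the frame of camera_pivot between -0.03 and 0.03 m and x of pocket2 in the frame of camera_pivot above 0.05 m and value of joint tilt between 0.346 and 0.526 rad and linear speed of each of valve1, valve2, valve3 below 0.02 m/s); the robot touches nothing.
It fails at once if the roll of tape is pushed more than 40 mm or knocked over (distance of tape_roll from where it was at the start of the episode above 0.04 m or angle between tape_roll's own z axis and vertical above 0.5 rad).
It fails at once if the oil bottle is pushed more than 40 mm or knocked over (distance of oil_bottle from where it was at the start of the episode above 0.04 m or angle between oil_bottle's own z axis and vertical above 0.5 rad).
Of valve1, valve2, valve3 only 2 to 3 are there at a start; the rules pass over those that are not, and their reading is None.
At some moment in a run one of valve1, valve2, valve3 may be knocked a few centimetres aside while the robot is not near it.
Once in a run the grip may slacken for a moment while it holds something.
It also fails if it takes over 210 s, if anything falls off the work surface, if the arm or the gripper's body presses on something with over 40 N, if the wrist force passes 120 N, or if a joint passes its speed limit or range.

ROBOT

A 6-joint arm with a two-finger parallel gripper is mounted at the origin on the work surface. World frame = base frame: x ahead of the robot, y to its left, z up, the work surface at z = 0. Lengths are in m, angles in degrees, forces in N, time in s.
With the tool pointing down it reaches from about 0.375 to 0.9 m from the base axis. Payload 3.1 kg.
Tool frame: the origin (TCP) lies between the finger pads; the fingertips stand 11 mm ahead of it and the grasp point (between the pads) lies 8 mm behind it; z points along the fingers, y is the line along which they close (so a half turn about z gives the same grasp; the last joint's range is limited). The gripper opens to 87 mm and grips with 3 to 60 N. Pads are 19 mm wide; open, the fingers measure 117 mm over their backs; the gripper's body (75 mm by 190 mm) begins 51 mm behind the grasp point.
Start: joints at [-78.065, 30.224, 82.088, -0, 67.689, -10.227], TCP at [0.236, -0.579, 0.234] pointing down, gripper open.
Joint ranges: [-176.69, 176.69], [-43.24, 126.21], [12.49, 139.97], [-82, 262], [0, 151.66], [-163.58, 163.58]. Speed limits (degrees/s): [159.86, 159.86, 180, 180, 180, 180].

INTERFACE

Orientations are given as a 3x3 rotation matrix whose columns are the frame's x, y, z axes.
In Python, from rig import bot, viewer, workorder, models gives the robot as it stands.
- The arm moves only by the shell command python3 -m jog 'ROWS'. ROWS is JSON, a list of rows, each a list of 7 numbers: the opening, from 0 (shut) to 1 (fully open), then the shift along the tool's x, y, z in m, then the turn, a rotation vector about the tool's x, y, z in degrees. In form: [[claw, x, y, z, ax, ay, az], ...]. A call has 1 to 20 rows; each row is the pose to reach, as a shift and turn from the pose commanded when the call began, along the tool's axes at that moment; what a row does not reach only later rows make up. A row lasts 1/8 s, in which the tool goes at most 62.5 mm and 10.7 degrees, less where a joint would pass 70% of its speed; a pose out of reach is approached as far as the arm can. A call with a gripper value outside its range is refused whole. The fingers move at their own pace and stop on an object; the grip force is fixed at half the most. Time passes only in rows, so rows that repeat a pose let the fingers close. It gives the time, the measured TCP pose, the force, the opening and the grip force at its end, in the units of the state.
- bot.read_state(): the state, without advancing time (a new reading comes with each control period).
- viewer.capture(name): name is "scene" or "top" or "wrist"; returns (picture, depth): 480x640x3 uint8, blue, green, red; 480x640 float32, m along the optical axis (not along the pixel's ray), 0 where there is no reading.
- viewer.camera_info(name): a dict with "fx", "fy", "cx", "cy" (pixels), "world_to_cam" (4x4, takes a point from world to camera coordinates). Camera axes: x right, y down, z forward; pixel columns grow to the right and rows downward; lengths in m; the calibration is good to about 2 mm. A picture is of the moment at which its call begins: read the wrist's pose just before it. camera_info takes no time and is no camera call; for the wrist camera it gives the pose at the moment of the call.
- workorder.hand_in(): hands the job in; it is judged then, once.
Trained networks look in the newest picture that a camera, given by its name, has taken for a name from the list of things; names that differ only in an ending like _2 or _b are one class to them, and where a whole thing is asked for, a point or a joint stands for the part that bears it (a point fixed in the world has none). Each returns a list of dicts, best first, with "p" (0 to 1); they miss things now and then, are a little off and sometimes report something else, mostly with a low value. They report only what shows in the picture. A call takes as long as a camera call.
- models.outline_of(camera, thing): "mask" (480x640 bool, what is visible of it).
- models.tip_of(camera, thing): "xyz" ([x, y, z] in m, in world coordinates, good to about 4 mm: a listed point, or the origin of a listed thing).
The state is a dict: "time_s": time; "joint_positions": joint angles; "qvel": joint speeds; "tau": joint torques, N m; "position": TCP position; "tcp_rot": TCP orientation; "force": force on the tool from outside, world axes, zero at the start; "moment": the same for the moment, N m; "opening": opening from 0.0 (shut) to 1.0 (fully open); "grasp_force": force on a finger pad.
Only numpy, scipy, OpenCV 4.12 (cv2) and the standard library are available. Lean on these libraries where they do the work, as an engineer would, in place of code of your own. Each camera call takes 0.05 s, during which the arm holds its last target. There are 200 camera calls.

## Working session

There is one attempt and no reset: what is moved stays moved. The work goes in short steps, Python scripts to look and compute and a shell command to move; the robot and the scene stay as the last step left them, time stands still between calls to the robot, and variables do not carry over. Pictures are saved under pics/ and viewed, at most 14 in all, crops included, and the job is handed in when it is done.

```bash
mkdir -p pics; ls
cat > h.py <<'E'
import numpy as np, cv2
from rig import bot, viewer, workorder, models
np.set_printoptions(precision=4,suppress=True)
def tip(c,t,n=4):
    return [(round(d["p"],2),np.round(d["xyz"],4).tolist()) for d in models.tip_of(c,t)[:n]]
def rel(target,R=None):
    s=bot.read_state(); T=np.array(s["tcp_rot"]); return T.T@(np.array(target)-np.array(s["position"]))
def cloud(c,d,mask=None):
    i=viewer.camera_info(c); v,u=np.nonzero((d>0)&(mask if mask is not None else True)); z=d[v,u]
    P=np.c_[(u-i["cx"])/i["fx"]*z,(v-i["cy"])/i["fy"]*z,z,np.ones(len(z))]
    return (P@np.linalg.inv(np.array(i["world_to_cam"])).T)[:,:3]
E
python3 - <<'E'
from h import *
s=bot.read_state(); print(s["time_s"],np.array(s["tcp_rot"]),s["position"],s["opening"])
for c in ["scene","top"]:
    p,d=viewer.capture(c); cv2.imwrite(f"pics/{c}0.png",p)
    for t in ["valve1","pocket1","pocket2","pocket3","tray_tab","lever_hinge","lever_ball","camera_pivot","camera_lens","camera_bar","tape_roll","oil_bottle"]:
        print(c,t,tip(c,t))
E
```

```text
pics
0.0 [[ 0.9261  0.3772 -0.0005]
 [ 0.3772 -0.9261  0.0021]
 [ 0.0004 -0.0021 -1.    ]] [ 0.2356 -0.5781  0.2326] 0.9986499012743544
scene valve1 [(0.66, [0.4318, -0.3975, -0.0023]), (0.62, [0.5434, -0.369, 0.0023])]
scene pocket1 [(0.95, [0.5427, 0.0924, 0.0235]), (0.82, [0.5259, 0.2474, 0.0238]), (0.65, [0.6042, -0.1377, 0.1906]), (0.61, [0.5363, 0.1681, 0.0264])]
scene pocket2 [(0.95, [0.5427, 0.0924, 0.0235]), (0.82, [0.5259, 0.2474, 0.0238]), (0.65, [0.6042, -0.1377, 0.1906]), (0.61, [0.5363, 0.1681, 0.0264])]
scene pocket3 [(0.95, [0.5427, 0.0924, 0.0235]), (0.82, [0.5259, 0.2474, 0.0238]), (0.65, [0.6042, -0.1377, 0.1906]), (0.61, [0.5363, 0.1681, 0.0264])]
scene tray_tab [(0.72, [0.4478, 0.1587, 0.0666])]
scene lever_hinge [(0.78, [0.5853, -0.0065, 0.0379])]
scene lever_ball [(0.92, [0.5346, -0.0156, 0.1086]), (0.57, [0.5848, -0.0038, 0.0389])]
scene camera_pivot [(0.82, [0.605, -0.1396, 0.193])]
scene camera_lens [(0.68, [0.674, -0.147, 0.2171])]
scene camera_bar [(0.6, [0.5031, -0.1232, 0.1505]), (0.6, [0.418, -0.1236, 0.0018]), (0.51, [0.5845, -0.0081, 0.0389])]
scene t
[... 781 characters left out ...]
5, [0.5405, -0.0126, 0.1104]), (0.27, [0.6066, -0.1393, 0.1876])]
top camera_pivot [(0.62, [0.609, -0.1382, 0.1876]), (0.54, [0.4579, -0.2788, -0.004])]
top camera_lens [(0.74, [0.6724, -0.1442, 0.2133]), (0.72, [0.42, -0.1238, -0.0065]), (0.43, [0.5382, 0.0854, 0.0272]), (0.29, [0.5858, -0.0086, 0.039])]
top camera_bar [(0.66, [0.4568, -0.2785, -0.0041]), (0.59, [0.4992, -0.1247, 0.1582]), (0.53, [0.5373, -0.0099, 0.1126]), (0.38, [0.6058, -0.1385, 0.1879])]
top tape_roll [(0.77, [0.4172, -0.1217, -0.005]), (0.59, [0.5384, 0.0852, 0.0299])]
top oil_bottle [(0.88, [0.67, -0.3978, 0.0012]), (0.71, [0.5865, -0.0049, 0.0401]), (0.48, [0.523, 0.2509, 0.0267]), (0.31, [0.4198, -0.1232, -0.0039])]
```

View pics/scene0.png

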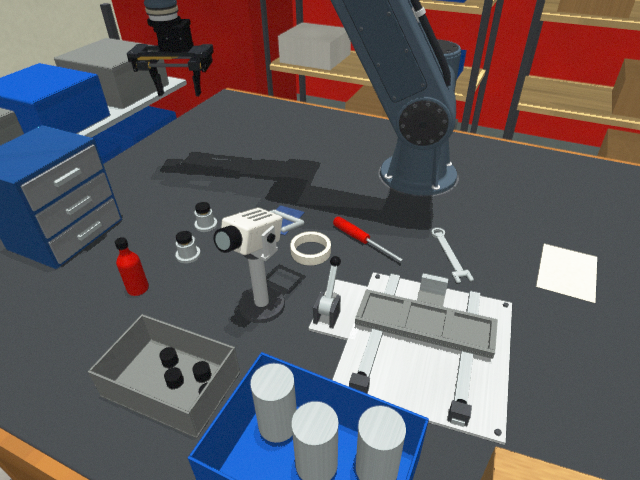

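View pics/top0.png

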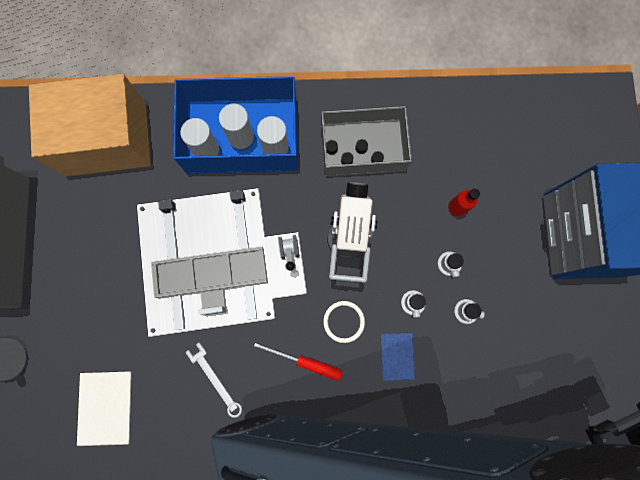

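Three upright valves: top view pixels are about (414,302), (467,311) and (450,263). The tray is empty, the lever is raised, and the camera looks away with its lens up. Next I move over the valves for a close look.

```bash
python3 -m jog '[[1,0.312,-0.119,-0.07,0,0,0],[1,0.312,-0.119,-0.07,0,0,0],[1,0.312,-0.119,-0.07,0,0,0],[1,0.312,-0.119,-0.07,0,0,0],[1,0.312,-0.119,-0.07,0,0,0],[1,0.312,-0.119,-0.07,0,0,0],[1,0.312,-0.119,-0.07,0,0,0],[1,0.312,-0.119,-0.07,0,0,0]]'
python3 - <<'E'
from h import *
s=bot.read_state(); print(s["time_s"],s["position"])
p,d=viewer.capture("wrist"); cv2.imwrite("pics/w1.png",p); print(tip("wrist","valve1"))
E
```

```text
time_s: 2.3
position: [0.4793, -0.3512, 0.3033]
tcp_rot: [[0.926, 0.377, -0.001], [0.377, -0.926, -0.0], [-0.001, -0.0, -1.0]]
force: [-0.2, -0.4, 0.5]
opening: 1.004
grasp_force: 0.0
2.3 [ 0.4793 -0.3512  0.3033]
[(0.93, [0.4597, -0.2844, 0.0041]), (0.91, [0.4304, -0.3963, 0.0012]), (0.74, [0.5429, -0.3666, 0.0016])]
```

View pics/w1.png

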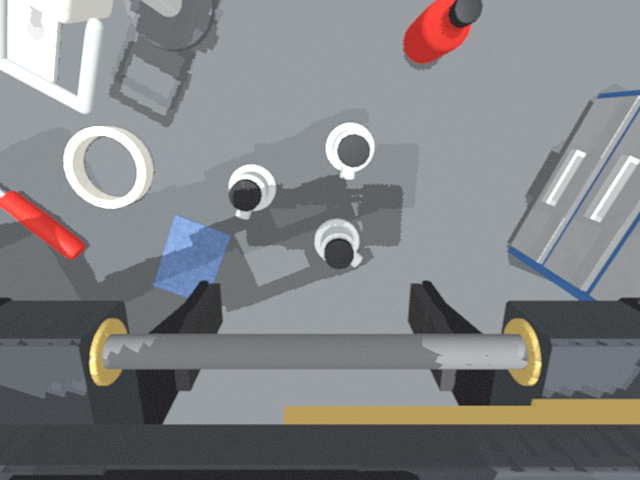

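The wrist view shows the valves at (251,188), (350,150) and (338,245), with their ports at about (243,214), (347,174) and (357,260). I'll compute the axes and port directions from depth.

```bash
cat >> h.py <<'E'
def valve(c,d,xy,base=0.0):
    """axis, cap height, port yaw from depth around approx xy"""
    P=cloud(c,d); r=P[np.hypot(*(P[:,:2]-xy).T)<0.05]; z=r[:,2]-base
    cap=r[(z>0.045)&(z<0.066)]; 
    cc,_=cv2.minEnclosingCircle(cap[:,:2].astype(np.float32)) if len(cap) else ((np.nan,)*2,0); cc=np.array(cc)
    q=r[(z>0.014)&(z<0.034)]; dd=q[:,:2]-cc; rr=np.hypot(*dd.T); m=(rr>0.025)&(rr<0.036)
    v=dd[m].mean(0) if m.any() else np.array([np.nan]*2)
    return cc,np.percentile(cap[:,2]-base,90) if len(cap) else None,np.degrees(np.arctan2(v[1],v[0])),m.sum()
E
python3 - <<'E'
from h import *
p,d=viewer.capture("wrist")
for xy in [(0.4597,-.2825),(.433,-.3965),(.542,-.367)]:
    print(*valve("wrist",d,np.array(xy)))
s=bot.read_state();T=viewer.camera_info("wrist")["world_to_cam"];print(np.linalg.inv(np.array(T))[:3,3])
i=viewer.camera_info("wrist"); M=np.linalg.inv(np.array(i["world_to_cam"]))
for u,v in [(243,214),(347,174),(357,260)]:
    z=np.median(d[v-1:v+2,u-1:u+2]); print((M@[(u-i["cx"])/i["fx"]*z,(v-i["cy"])/i["fy"]*z,z,1])[:3])
E
```

```text
[ 0.4562 -0.2807] 0.058635116294337396 -175.65123685618465 86
[ 0.4334 -0.3979] 0.057925947606100994 -104.47762187249972 78
[ 0.5411 -0.3679] 0.05815277503669192 -165.85212426746074 99
[ 0.5537 -0.3218  0.4544]
[ 0.4288 -0.2842  0.0301]
[ 0.5145 -0.3752  0.0306]
[ 0.4268 -0.4262  0.0303]
```

```bash
python3 -m jog '[[1,0.005,-0.074,0.06,0,0,8],[1,0.005,-0.074,0.12,0,0,16],[1,0.005,-0.074,0.18,0,0,16],[1,0.005,-0.074,0.22,0,0,16],[1,0.005,-0.074,0.25,0,0,16],[1,0.005,-0.074,0.265,0,0,16],[1,0.005,-0.074,0.279,0,0,16],[1,0.005,-0.074,0.279,0,0,16],[0.3,0.005,-0.074,0.279,0,0,16],[0.3,0.005,-0.074,0.279,0,0,16],[0.3,0.005,-0.074,0.279,0,0,16],[0.3,0.005,-0.074,0.279,0,0,16],[0.3,0.005,-0.074,0.279,0,0,16]]'
```

```text
time_s: 4.08
position: [0.4566, -0.2805, 0.0247]
tcp_rot: [[0.994, 0.107, 0.0], [0.107, -0.994, -0.0], [0.0, 0.0, -1.0]]
force: [-0.2, 0.4, -0.6]
opening: 0.518
grasp_force: 0.0
```

```bash
python3 -m jog '[[0,0,0,0,0,0,0],[0,0,0,0,0,0,0],[0,0,0,0,0,0,0],[0,0,0,-0.03,0,0,0],[0,0,0,-0.09,0,0,0],[0,0,0,-0.15,0,0,0],[0,0,0,-0.21,0,0,0],[0,0,0,-0.27,0,0,0],[0,0,0,-0.29,0,0,0],[0,0,0,-0.29,0,0,0]]'
```

```text
time_s: 5.32
position: [0.4569, -0.2807, 0.3159]
tcp_rot: [[0.994, 0.107, 0.002], [0.107, -0.994, -0.002], [0.002, 0.003, -1.0]]
force: [-0.0, -0.3, -2.2]
opening: 0.45
grasp_force: 30.0
```

```bash
python3 -m jog '[[0,0.015,-0.05,0,0,0,-10],[0,0.03,-0.1,0,0,0,-20],[0,0.045,-0.15,0,0,0,-30],[0,0.06,-0.2,0,0,0,-40],[0,0.075,-0.25,0,0,0,-50],[0,0.09,-0.3,0,0,0,-60],[0,0.112,-0.36,0,0,0,-70],[0,0.112,-0.36,0,0,0,-80],[0,0.112,-0.36,0,0,0,-90],[0,0.112,-0.36,0,0,0,-90],[0,0.112,-0.36,0,0,0,-90]]'
cat >> h.py <<'E'
def tray(c,d,yaw0=5.9):
    """wall-top band -> tray rectangle"""
    P=cloud(c,d); m=(abs(P[:,2]-0.036)<0.003)&(P[:,0]>.44)&(P[:,0]<.72)&(P[:,1]>.0)&(P[:,1]<.36)
    return P[m]
E
python3 - <<'E'
from h import *
s=bot.read_state(); print(s["time_s"],s["position"],s["opening"])
p,d=viewer.capture("wrist"); cv2.imwrite("pics/w2.png",p)
for t in ["pocket1","tray_tab","lever_ball"]: print(t,tip("wrist",t))
np.save("d2.npy",d); W=tray("wrist",d); print(len(W),W.min(0),W.max(0)); print(cv2.minAreaRect(W[:,:2].astype(np.float32)*1000))
E
```

```text
time_s: 6.7
position: [0.5286, 0.0893, 0.3131]
tcp_rot: [[-0.105, 0.995, -0.003], [0.995, 0.105, 0.0], [0.0, -0.003, -1.0]]
force: [0.1, -0.3, -2.7]
opening: 0.449
grasp_force: 30.0
6.7 [0.5286 0.0893 0.3131] 0.4489890397798623
pocket1 [(0.85, [0.5445, 0.0915, 0.0248]), (0.76, [0.5372, 0.1697, 0.023]), (0.56, [0.5211, 0.2497, 0.0277])]
tray_tab [(0.79, [0.4511, 0.1589, 0.0596])]
lever_ball []
6214 [0.4529 0.0138 0.033 ] [0.7186 0.2876 0.039 ]
((584.3939819335938, 152.04470825195312), (253.59483337402344, 276.5834045410156), 6.7396016120910645)
```

View pics/w2.png

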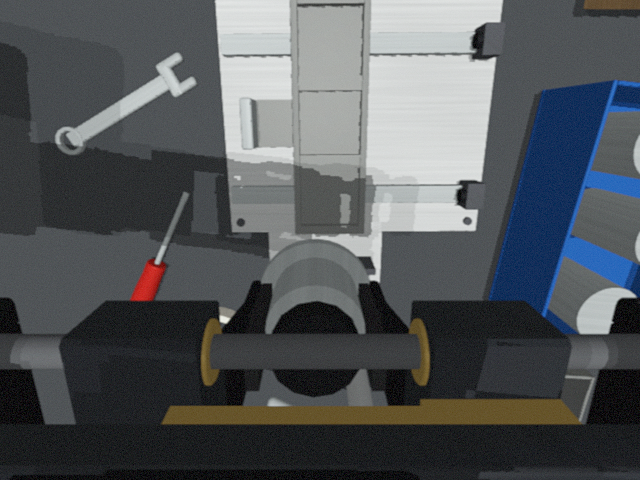

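The tray spans columns 293–370 and rows 0–234, with its near tab at (248,122). I'll fit its edges with the depth.

Run:
```python
from h import *
d=np.load("d2.npy"); W=tray("wrist",d)
for a in (5.9,6.3,6.7):
    a=np.radians(a);ex=np.array([np.cos(a),np.sin(a)]);ey=np.array([-ex[1],ex[0]])
    q=(W[:,:2]-[.535,.170]); lx=q@ex; ly=q@ey; m=(abs(lx)<.05)&(abs(ly)<.128)
    lx=lx[m]*1000;ly=ly[m]*1000
    hx=np.histogram(lx,np.arange(-50,51,2))[0]; hy=np.histogram(ly,np.arange(-132,130,4))[0]
    print(np.degrees(a)); print(hx); print(hy); print(np.percentile(lx,[1,99]),np.percentile(ly,[0.5,99.5]))
    for s in (-1,1):
        k=(lx*s>34)&(lx*s<42)&(abs(ly)<80);f=np.polyfit(ly[k],lx[k],1); print("edge",s,f,k.sum())
```

```text
5.9
[  0   0   0   0  31 322 425 430 322 100  75  72  79  82  82  58  81  69
  74  76  80  69  71  80  78  80  65  72  78  73  70  77  70  65  82  80
  78  63  77  72  77 273 433 430 383  93   0   0   0   0]
[  0   1 215 236 161  39  43  40  46  44  50  41  49  38  44  42  43  36
  48  45  50 279 274 234 153  49  48  46  46  49  52  55  55  54  53  57
  54  56  55  54 107 296 301 329 162  62  55  60  61  59  60  67  61  65
  58  63  62  67  63  68 153 234   0   0   0]
[-39.7967  40.4075] [-123.4528  114.0135]
edge -1 [ -0.006  -36.7668] 816
edge 1 [-0.005  37.1368] 901
6.3
[  0   0   0   0   0 344 424 434 356  83  72  70  77  76  64  80  82  61
  79  80  82  72  67  79  77  73  77  77  63  67  75  83  71  72  74  81
  72  75  78  68  66 274 430 425 420  67   0   0   0   0]
[  0   0 215 239 159  40  41  40  50  43  50  40  46  40  47  36  46  37
  47  48  43 283 280 219 161  50  49  46  44  50  52  55  55  54  53  57
  54  56  55  54 107 296 301 327 166  60  55  57  66  57  59  65  64  65
  59  60  65  65  66  65 162 226   0   0   0]
[-39.3517  40.0651] [-123.477   114.0401]
edge -1 [ -0.0026 -36.7715] 810
edge 1 [-0.0011 37.1531] 899
6.7
[  0   0   0   0   0 325 432 432 370  71  78  76  74  66  80  81  75  80
  67  79  74  81  77  80  46  82  78  78  72  75  69  75  77  78  81  65
  73  75  71  69  75 257 432 417 430  74   0   0   0   0]
[  0   2 217 234 161  39  39  44  45  46  47  44  44  42  41  44  38  45
  44  43  65 266 268 251 142  49  43  52  51  48  47  55  52  50  53  57
  55  55  56  58 109 300 313 319 156  56  66  57  56  60  64  60  70  61
  58  63  59  69  68  63 174 214   0   0   0]
[-39.3061  40.1135] [-123.5086  114.0363]
edge -1 [  0.0011 -36.7646] 807
edge 1 [ 0.0013 37.1438] 912
```

```bash
python3 -m jog '[[0,0.06,0.005,0,0,0,0],[0,0.12,0.01,0.02,0,0,0],[0,0.159,0.0145,0.06,0,0,0],[0,0.159,0.0145,0.12,0,0,0],[0,0.159,0.0145,0.17,0,0,0],[0,0.159,0.0145,0.21,0,0,0],[0,0.159,0.0145,0.235,0,0,0],[0,0.159,0.0145,0.247,0,0,0],[0,0.159,0.0145,0.254,0,0,0],[0,0.159,0.0145,0.259,0,0,0],[0,0.159,0.0145,0.26,0,0,0],[0,0.159,0.0145,0.26,0,0,0]]'
```

```text
time_s: 8.4
position: [0.527, 0.2492, 0.0552]
tcp_rot: [[-0.107, 0.994, 0.001], [0.994, 0.107, 0.0], [0.0, 0.001, -1.0]]
force: [-0.9, 0.1, -2.4]
opening: 0.456
grasp_force: 30.0
```

```bash
python3 -m jog '[[0,0,0,0.003,0,0,0],[0,0,0,0.005,0,0,0],[0,0,0,0.005,0,0,0]]'
```

```text
time_s: 8.78
position: [0.527, 0.2492, 0.0506]
tcp_rot: [[-0.107, 0.994, 0.001], [0.994, 0.107, 0.0], [0.0, 0.001, -1.0]]
force: [-0.5, -0.5, 5.1]
opening: 0.453
grasp_force: 30.0
```

```bash
python3 -m jog '[[0.8,0,0,0,0,0,0],[0.8,0,0,0,0,0,0],[0.8,0,0,0,0,0,0],[0.8,0,0,0,0,0,0],[0.8,0,0,-0.02,0,0,0],[0.8,0,0,-0.06,0,0,0],[0,0,0,-0.07,0,0,0],[0,0,0,-0.07,0,0,0],[0,0,0,-0.07,0,0,0],[0,0,0,-0.07,0,0,0],[0,0,0,-0.07,0,0,0],[0,0,0,-0.07,0,0,0],[0,0,0,-0.07,0,0,0],[0,0,0,-0.07,0,0,0]]'
python3 - <<'E'
from h import *
p,d=viewer.capture("top"); print(*valve("top",d,np.array([.526,.249]),0.026)); print(tip("top","valve1"))
E
```

```text
time_s: 10.52
position: [0.5267, 0.2491, 0.1196]
tcp_rot: [[-0.107, 0.994, 0.0], [0.994, 0.107, 0.0], [0.0, 0.0, -1.0]]
force: [0.1, -0.7, 0.8]
opening: 0.027
grasp_force: 0.0
[0.5287 0.2427] 0.058997011493309943 -79.49304546562075 14
[(0.82, [0.528, 0.2501, 0.0236]), (0.59, [0.5419, -0.3676, 0.0014]), (0.58, [0.436, -0.3975, 0.0015])]
```

```bash
python3 -m jog '[[0,0,0,0.015,0,0,0],[0,0,0,0.022,0,0,0],[0,0,0,0.025,0,0,0],[0,0,0,0.028,0,0,0],[0,0,0,0.031,0,0,0],[0,0,0,0.033,0,0,0],[0,0,0,0.033,0,0,0]]'
```

```text
time_s: 11.5
position: [0.5275, 0.2491, 0.0883]
tcp_rot: [[-0.108, 0.994, 0.002], [0.994, 0.108, -0.0], [-0.0, 0.002, -1.0]]
force: [-1.6, -1.9, 11.1]
opening: 0.004
grasp_force: 5.4
```

```bash
python3 -m jog '[[0,0,0,0.002,0,0,0],[0,0,0,0.002,0,0,0]]'; python3 -m jog '[[0,0,0,-0.06,0,0,0],[0,0,0,-0.12,0,0,0],[0,0,0,-0.18,0,0,0],[1,-0.06,-0.005,-0.212,0,0,8],[1,-0.12,-0.01,-0.212,0,0,16],[1,-0.18,-0.015,-0.212,0,0,24],[1,-0.24,-0.02,-0.212,0,0,32],[1,-0.30,-0.025,-0.212,0,0,40],[1,-0.36,-0.03,-0.212,0,0,48],[1,-0.42,-0.035,-0.212,0,0,56],[1,-0.48,-0.04,-0.212,0,0,64],[1,-0.54,-0.045,-0.212,0,0,72],[1,-0.6,-0.052,-0.212,0,0,81],[1,-0.615,-0.0526,-0.212,0,0,81],[1,-0.615,-0.0526,-0.212,0,0,81],[1,-0.615,-0.0526,-0.212,0,0,81]]'
python3 - <<'E'
from h import *
p,d=viewer.capture("wrist"); t=tip("wrist","valve1"); print(t)
for _,x in t: print(*valve("wrist",d,np.array(x[:2])))
s=bot.read_state();print(s["position"],s["joint_positions"])
E
```

```text
time_s: 11.75
position: [0.5294, 0.2493, 0.0882]
tcp_rot: [[-0.108, 0.994, 0.007], [0.994, 0.108, 0.001], [0.0, 0.007, -1.0]]
force: [-2.0, -2.6, 20.1]
opening: 0.003
grasp_force: 9.6
time_s: 13.75
position: [0.5403, -0.3661, 0.2963]
tcp_rot: [[0.965, 0.263, -0.001], [0.263, -0.965, 0.002], [-0.0, -0.002, -1.0]]
force: [-0.8, 0.1, 0.5]
opening: 0.999
grasp_force: 0.0
[(0.97, [0.5431, -0.3664, 0.0035]), (0.6, [0.4311, -0.3987, -0.0031])]
[ 0.5419 -0.368 ] 0.058677282549929745 -165.9598475669578 90
[ 0.4341 -0.3982] 0.05841781930256127 -104.12491752497333 79
[ 0.5406 -0.3659  0.2967] [-43.8913  29.1114  73.4754   0.0177  77.4476  30.8027]
```

```bash
python3 -m jog '[[1,0.001,0.002,0.06,0,0,0],[1,0.001,0.002,0.12,0,0,0],[1,0.001,0.002,0.18,0,0,0],[1,0.001,0.002,0.225,0,0,0],[1,0.001,0.002,0.25,0,0,0],[1,0.001,0.002,0.265,0,0,0],[1,0.001,0.002,0.272,0,0,0],[1,0.001,0.002,0.272,0,0,0],[0,0.001,0.002,0.272,0,0,0],[0,0.001,0.002,0.272,0,0,0],[0,0.001,0.002,0.272,0,0,0],[0,0.001,0.002,0.272,0,0,0],[0,0.001,0.002,0.272,0,0,0],[0,0.001,0.002,0.272,0,0,0],[0,0.001,0.002,0.272,0,0,0],[0,0.001,0.002,0.272,0,0,0]]'
python3 -m jog '[[0,0,0,0,0,0,0],[0,0,0,-0.03,0,0,0],[0,0,0,-0.09,0,0,0],[0,0,0,-0.15,0,0,0],[0,0,0,-0.21,0,0,0],[0,0,0,-0.27,0,0,0],[0,0,0,-0.29,0,0,0],[0,0,0,-0.29,0,0,0]]'
```

```text
time_s: 15.85
position: [0.5416, -0.3694, 0.0245]
tcp_rot: [[0.965, 0.262, -0.0], [0.262, -0.965, 0.001], [-0.0, -0.001, -1.0]]
force: [-0.3, 1.1, 0.8]
opening: 0.452
grasp_force: 30.0
time_s: 16.85
position: [0.5424, -0.3704, 0.3163]
tcp_rot: [[0.965, 0.262, 0.003], [0.262, -0.965, -0.003], [0.002, 0.004, -1.0]]
force: [-0.4, 0.6, -3.5]
opening: 0.454
grasp_force: 30.0
```

```bash
python3 -m jog '[[0,0.0135,-0.052,0,0,0,-8],[0,0.027,-0.104,0,0,0,-16],[0,0.0405,-0.156,0,0,0,-24],[0,0.054,-0.208,0,0,0,-32],[0,0.0675,-0.26,0,0,0,-40],[0,0.081,-0.312,0,0,0,-49],[0,0.0945,-0.364,0,0,0,-57],[0,0.108,-0.416,0,0,0,-65],[0,0.1215,-0.468,0,0,0,-73],[0,0.1347,-0.521,0,0,0,-81],[0,0.1347,-0.521,0,0,0,-81],[0,0.1347,-0.521,0,0,0,-81]]'
```

```text
time_s: 18.35
position: [0.5346, 0.1682, 0.3125]
tcp_rot: [[-0.108, 0.994, -0.004], [0.994, 0.108, -0.001], [-0.001, -0.004, -1.0]]
force: [1.3, -0.4, -1.7]
opening: 0.451
grasp_force: 30.0
```

```bash
python3 -m jog '[[0,0.001,0.001,0.06,0,0,0],[0,0.001,0.001,0.12,0,0,0],[0,0.001,0.001,0.17,0,0,0],[0,0.001,0.001,0.21,0,0,0],[0,0.001,0.001,0.235,0,0,0],[0,0.001,0.001,0.248,0,0,0],[0,0.001,0.001,0.255,0,0,0],[0,0.001,0.001,0.26,0,0,0],[0,0.001,0.001,0.262,0,0,0],[0,0.001,0.001,0.264,0,0,0],[0,0.001,0.001,0.264,0,0,0]]'
```

```text
time_s: 19.73
position: [0.5366, 0.1697, 0.0509]
tcp_rot: [[-0.108, 0.994, 0.001], [0.994, 0.108, 0.0], [-0.0, 0.001, -1.0]]
force: [0.1, -0.4, -2.5]
opening: 0.454
grasp_force: 30.0
```

Just above the floor. I release, lift and close, then press.

```bash
python3 -m jog '[[0,0,0,0.001,0,0,0],[0.8,0,0,0.001,0,0,0],[0.8,0,0,0.001,0,0,0],[0.8,0,0,0.001,0,0,0],[0.8,0,0,0.001,0,0,0],[0.8,0,0,-0.02,0,0,0],[0.8,0,0,-0.06,0,0,0],[0,0,0,-0.07,0,0,0],[0,0,0,-0.07,0,0,0],[0,0,0,-0.07,0,0,0],[0,0,0,-0.07,0,0,0],[0,0,0,-0.07,0,0,0],[0,0,0,-0.07,0,0,0],[0,0,0,-0.07,0,0,0],[0,0,0,-0.07,0,0,0]]'
python3 -m jog '[[0,0,0,0.015,0,0,0],[0,0,0,0.023,0,0,0],[0,0,0,0.026,0,0,0],[0,0,0,0.029,0,0,0],[0,0,0,0.032,0,0,0],[0,0,0,0.034,0,0,0],[0,0,0,0.036,0,0,0],[0,0,0,0.036,0,0,0]]'
```

```text
time_s: 21.6
position: [0.5365, 0.1695, 0.1205]
tcp_rot: [[-0.107, 0.994, -0.0], [0.994, 0.107, 0.0], [0.0, -0.0, -1.0]]
force: [0.1, -0.2, -0.2]
opening: 0.027
grasp_force: 0.0
time_s: 22.6
position: [0.5395, 0.1699, 0.0882]
tcp_rot: [[-0.107, 0.994, 0.008], [0.994, 0.107, 0.001], [-0.0, 0.008, -1.0]]
force: [-1.7, -1.0, 19.6]
opening: 0.004
grasp_force: 10.0
```

```bash
python3 -m jog '[[0,0,0,-0.06,0,0,0],[0,0,0,-0.12,0,0,0],[0,0,0,-0.18,0,0,0],[1,-0.055,-0.016,-0.212,0,0,0],[1,-0.11,-0.032,-0.212,0,0,5],[1,-0.165,-0.048,-0.212,0,0,10],[1,-0.22,-0.065,-0.212,0,0,15],[1,-0.275,-0.081,-0.212,0,0,20],[1,-0.33,-0.097,-0.212,0,0,20],[1,-0.385,-0.113,-0.212,0,0,20],[1,-0.44,-0.13,-0.212,0,0,20],[1,-0.5,-0.147,-0.212,0,0,20],[1,-0.553,-0.1626,-0.212,0,0,20],[1,-0.553,-0.1626,-0.212,0,0,20],[1,-0.553,-0.1626,-0.212,0,0,20]]'
python3 - <<'E'
from h import *
p,d=viewer.capture("wrist"); t=tip("wrist","valve1"); print(t)
for _,x in t: print(*valve("wrist",d,np.array(x[:2])))
s=bot.read_state();print(s["position"],s["joint_positions"])
p,d=viewer.capture("top"); t=tip("top","valve1"); print(t)
for _,x in t: print(*valve("top",d,np.array(x[:2]),0.026 if x[1]>0 else 0))
E
```

```text
time_s: 24.48
position: [0.4338, -0.397, 0.2959]
tcp_rot: [[0.24, 0.971, -0.001], [0.971, -0.24, 0.002], [0.002, -0.001, -1.0]]
force: [0.0, 1.0, 1.0]
opening: 0.999
grasp_force: 0.0
[(0.6, [0.4329, -0.3994, -0.0022])]
[ 0.4336 -0.397 ] 0.05828125513521975 -107.37586517529685 92
[ 0.4343 -0.3961  0.2964] [-53.2591  23.5998  83.1594   0.0225  73.3121 -39.5064]
[(0.89, [0.5402, 0.1698, 0.0289]), (0.88, [0.4348, -0.3992, -0.0017]), (0.56, [0.5367, 0.2526, 0.0249])]
[0.5407 0.1701] 0.053454473118111676 -85.94519549694887 32
[ 0.4342 -0.3975] 0.05967622565826119 -108.04454124902884 23
[0.5339 0.2502] 0.05376813852863985 -86.407952542014 35
```

```bash
python3 -m jog '[[1,0,0,0.06,0,0,0],[1,0,0,0.12,0,0,0],[1,0,0,0.18,0,0,0],[1,0,0,0.225,0,0,0],[1,0,0,0.25,0,0,0],[1,0,0,0.265,0,0,0],[1,0,0,0.272,0,0,0],[1,0,0,0.272,0,0,0],[0,0,0,0.272,0,0,0],[0,0,0,0.272,0,0,0],[0,0,0,0.272,0,0,0],[0,0,0,0.272,0,0,0],[0,0,0,0.272,0,0,0],[0,0,0,0.272,0,0,0],[0,0,0,0.272,0,0,0],[0,0,0,0.272,0,0,0],[0,0,0,0.272,0,0,0]]'
python3 -m jog '[[0,0,0,-0.03,0,0,0],[0,0,0,-0.09,0,0,0],[0,0,0,-0.15,0,0,0],[0,0,0,-0.21,0,0,0],[0,0,0,-0.27,0,0,0],[0,0,0,-0.29,0,0,0],[0,0,0,-0.29,0,0,0]]'
```

```text
time_s: 26.8
position: [0.4341, -0.3977, 0.0245]
tcp_rot: [[0.239, 0.971, -0.0], [0.971, -0.239, 0.0], [0.0, -0.0, -1.0]]
force: [0.1, 0.1, 0.3]
opening: 0.451
grasp_force: 30.0
time_s: 27.68
position: [0.4345, -0.398, 0.316]
tcp_rot: [[0.239, 0.971, 0.002], [0.971, -0.239, -0.003], [-0.002, 0.003, -1.0]]
force: [-0.3, 0.2, -2.5]
opening: 0.453
grasp_force: 30.0
```

```bash
python3 -m jog '[[0,0.055,-0.001,0,0,0,-2],[0,0.11,-0.002,0,0,0,-4],[0,0.165,-0.003,0,0,0,-6],[0,0.22,-0.004,0,0,0,-8],[0,0.275,-0.005,0,0,0,-10],[0,0.33,-0.006,0,0,0,-13],[0,0.385,-0.007,0,0,0,-16],[0,0.44,-0.008,0,0,0,-18],[0,0.5,-0.0084,0,0,0,-20],[0,0.5003,-0.0084,0,0,0,-20],[0,0.5003,-0.0084,0,0,0,-20],[0,0.5003,-0.0084,0,0,0,-20]]'
python3 - <<'E'
from h import *
for c in ["top","wrist"]:
    p,d=viewer.capture(c); W=tray(c,d)
    a=np.radians(6.5);ex=np.array([np.cos(a),np.sin(a)]);ey=np.array([-ex[1],ex[0]])
    q=(W[:,:2]-[.535,.170]); lx=q@ex; ly=q@ey; m=(abs(lx)<.06)&(abs(ly)<.128)
    print(c,m.sum(),np.percentile(lx[m],[1,99])*1000,np.percentile(ly[m],[.5,99.5])*1000)
E
```

```text
time_s: 29.18
position: [0.545, 0.0888, 0.3135]
tcp_rot: [[-0.106, 0.994, -0.002], [0.994, 0.106, -0.0], [-0.0, -0.002, -1.0]]
force: [0.6, 0.3, -2.6]
opening: 0.45
grasp_force: 30.0
top 643 [-31.8058  47.9932] [-123.7346  122.1853]
wrist 6238 [-31.9142  47.3581] [-123.6079  111.9818]
```

The tray has crept 7 mm along, which is still inside the near-end limit. I'll correct the target for it.

```bash
python3 -m jog '[[0,0.001,0.007,0.06,0,0,0],[0,0.001,0.007,0.12,0,0,0],[0,0.001,0.007,0.17,0,0,0],[0,0.001,0.007,0.21,0,0,0],[0,0.001,0.007,0.235,0,0,0],[0,0.001,0.007,0.248,0,0,0],[0,0.001,0.007,0.255,0,0,0],[0,0.001,0.007,0.26,0,0,0],[0,0.001,0.007,0.263,0,0,0],[0,0.001,0.007,0.265,0,0,0],[0,0.001,0.007,0.265,0,0,0]]'
```

```text
time_s: 30.65
position: [0.553, 0.0919, 0.0505]
tcp_rot: [[-0.108, 0.994, 0.001], [0.994, 0.108, -0.0], [-0.0, 0.001, -1.0]]
force: [-0.5, -0.6, 2.0]
opening: 0.452
grasp_force: 30.0
```

```bash
python3 -m jog '[[0.8,0,0,0,0,0,0],[0.8,0,0,0,0,0,0],[0.8,0,0,0,0,0,0],[0.8,0,0,0,0,0,0],[0.8,0,0,-0.02,0,0,0],[0.8,0,0,-0.06,0,0,0],[0,0,0,-0.07,0,0,0],[0,0,0,-0.07,0,0,0],[0,0,0,-0.07,0,0,0],[0,0,0,-0.07,0,0,0],[0,0,0,-0.07,0,0,0],[0,0,0,-0.07,0,0,0],[0,0,0,-0.07,0,0,0],[0,0,0,-0.07,0,0,0]]'
python3 -m jog '[[0,0,0,0.015,0,0,0],[0,0,0,0.023,0,0,0],[0,0,0,0.026,0,0,0],[0,0,0,0.029,0,0,0],[0,0,0,0.032,0,0,0],[0,0,0,0.034,0,0,0],[0,0,0,0.036,0,0,0],[0,0,0,0.036,0,0,0]]'
python3 -m jog '[[0,0,0,-0.06,0,0,0],[0,0,0,-0.12,0,0,0],[0,-0.05,-0.05,-0.18,0,0,0],[0,-0.05,-0.1,-0.18,0,0,0],[0,0,-0.15,-0.18,0,0,0],[0,0,-0.18,-0.18,0,0,0],[0,0,-0.18,-0.18,0,0,0]]'
python3 - <<'E'
from h import *
for c in ["top","scene","wrist"]:
    p,d=viewer.capture(c); cv2.imwrite(f"pics/{c}3.png",p)
    t=tip(c,"valve1"); print(c,t)
    for _,x in t: print(*valve(c,d,np.array(x[:2]),0.026))
p=cv2.imread("pics/scene3.png"); cv2.imwrite("pics/s3c.png",cv2.resize(p[230:400,300:520],None,fx=3,fy=3))
d=viewer.capture("top")[1]; W=tray("top",d)
a=np.radians(6.5);ex=np.array([np.cos(a),np.sin(a)]);ey=np.array([-ex[1],ex[0]])
q=(W[:,:2]-[.535,.170]); lx=q@ex; ly=q@ey; m=(abs(lx)<.08)&(abs(ly)<.12)
print(np.percentile(lx[m],[1,99])*1000); print(bot.read_state()["position"])
for t in ["tray_tab","pocket2","lever_ball","lever_hinge"]: print(t,tip("top",t),tip("scene",t))
E
```

```text
time_s: 32.4
position: [0.5525, 0.0918, 0.1195]
tcp_rot: [[-0.107, 0.994, 0.0], [0.994, 0.107, 0.0], [0.0, 0.0, -1.0]]
force: [-0.5, -0.6, 0.3]
opening: 0.026
grasp_force: 0.0
time_s: 33.4
position: [0.5564, 0.0923, 0.0881]
tcp_rot: [[-0.107, 0.994, 0.01], [0.994, 0.107, 0.001], [-0.0, 0.01, -1.0]]
force: [-2.0, 2.5, 24.5]
opening: 0.004
grasp_force: 12.7
time_s: 34.28
position: [0.3697, 0.0732, 0.2632]
tcp_rot: [[-0.108, 0.994, -0.003], [0.994, 0.108, 0.0], [0.001, -0.003, -1.0]]
force: [0.3, -0.1, 0.2]
opening: 0.006
grasp_force: 0.0
top [(0.88, [0.5587, 0.0945, 0.0238]), (0.75, [0.5434, 0.1713, 0.0247]), (0.61, [0.5374, 0.2444, 0.0248]), (0.46, [0.5473, 0.1724, 0.0251])]
[0.5578 0.0912] 0.053653409774926525 -87.10316683881034 29
[0.5452 0.171 ] 0.053671274320051594 -84.48135204129915 31
[0.54  0.244] 0.05284936854037439 -88.65899597560276 36
[0.5452 0.171 ] 0.053671274320051594 -84.48135204129915 31
scene [(0.96, [0.5449, 0.1715, 0.0265]), (0.77, [0.5377, 0.2484, 0.0281]), (0.75, [0.5542, 0.0946, 0.0248]), (0.57, [0.419, -0.121, 0.0039])]
[0.5469 0.1746] 0.05160128553589037 -77.99
[... 236 characters left out ...]
5461, 0.1715, 0.0286])]
[0.538  0.2446] 0.051396447564414 -90.50317637806718 234
[0.5561 0.0924] 0.05123833536594115 -93.73072446333582 135
[0.5437 0.1711] 0.051333737408609054 -88.7746981248599 167
[-26.7555  52.6629]
[0.3747 0.0722 0.2635]
tray_tab [(0.92, [0.4641, 0.1591, 0.0626])] [(0.78, [0.4615, 0.1605, 0.0656])]
pocket2 [(0.86, [0.5542, 0.0863, 0.0282]), (0.76, [0.5458, 0.1692, 0.0252]), (0.63, [0.5362, 0.2497, 0.026])] [(0.78, [0.5351, 0.2469, 0.0263]), (0.71, [0.5563, 0.0944, 0.0216]), (0.61, [0.5473, 0.1709, 0.0255])]
lever_ball [(0.63, [0.5368, -0.0117, 0.1122])] [(0.72, [0.5333, -0.0166, 0.1102])]
lever_hinge [(0.55, [0.5857, -0.0033, 0.0376])] [(0.67, [0.5874, -0.0061, 0.0367])]
```

View pics/s3c.png

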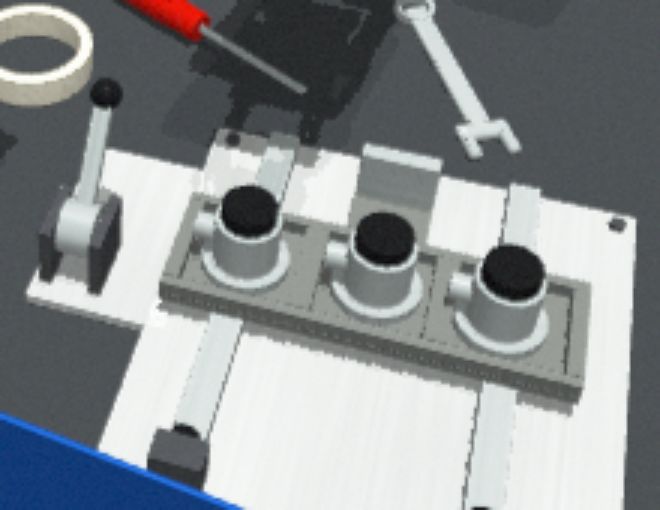

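All three valves stand in their pockets with the caps home (51 mm in depth). Next is the tab push.

```bash
python3 -m jog '[[0,0.04,0.03,0,0,0,0],[0,0.079,0.059,0.03,0,0,0],[0,0.079,0.059,0.09,0,0,0],[0,0.079,0.059,0.15,0,0,0],[0,0.079,0.059,0.19,0,0,0],[0,0.079,0.059,0.21,0,0,0],[0,0.079,0.059,0.215,0,0,0],[0,0.079,0.059,0.215,0,0,0]]'
python3 -m jog '[[0,0,0.008,0,0,0,0],[0,0,0.016,0,0,0,0],[0,0,0.023,0,0,0,0],[0,0,0.03,0,0,0,0],[0,0,0.037,0,0,0,0],[0,0,0.044,0,0,0,0],[0,0,0.051,0,0,0,0],[0,0,0.058,0,0,0,0],[0,0,0.064,0,0,0,0],[0,0,0.07,0,0,0,0],[0,0,0.074,0,0,0,0],[0,0,0.077,0,0,0,0],[0,0,0.077,0,0,0,0]]'
```

```text
time_s: 36.02
position: [0.4241, 0.1574, 0.0487]
tcp_rot: [[-0.107, 0.994, 0.0], [0.994, 0.107, 0.0], [0.0, 0.0, -1.0]]
force: [-0.3, 0.6, -0.1]
opening: 0.005
grasp_force: 0.0
time_s: 37.65
position: [0.501, 0.1656, 0.0485]
tcp_rot: [[-0.107, 0.994, 0.001], [0.994, 0.107, 0.0], [-0.0, 0.001, -1.0]]
force: [-1.6, 1.3, 0.8]
opening: 0.002
grasp_force: 0.5
```

Near the stop, so I push the rest gently until the force rises.

```bash
python3 -m jog '[[0,0,0.003,0,0,0,0],[0,0,0.005,0,0,0,0],[0,0,0.007,0,0,0,0],[0,0,0.009,0,0,0,0],[0,0,0.009,0,0,0,0]]'
```

```text
time_s: 38.28
position: [0.5049, 0.1661, 0.0484]
tcp_rot: [[-0.108, 0.994, -0.009], [0.994, 0.108, -0.001], [-0.0, -0.009, -1.0]]
force: [-8.8, -0.5, 6.9]
opening: 0.007
grasp_force: 5.1
```

```bash
python3 -m jog '[[0,0,0.009,0,0,0,0],[0,0,-0.02,0,0,0,0],[0,0,-0.04,-0.04,0,0,0],[0,0,-0.06,-0.1,0,0,0],[0,0,-0.06,-0.16,0,0,0],[0,0,-0.06,-0.21,0,0,0],[0,-0.05,-0.06,-0.21,0,0,0],[0,-0.1,-0.06,-0.21,0,0,0],[0,-0.1,-0.06,-0.21,0,0,0]]'
python3 - <<'E'
from h import *
s=bot.read_state(); print(s["time_s"],s["position"])
a=np.radians(6.5);ex=np.array([np.cos(a),np.sin(a)]);ey=np.array([-ex[1],ex[0]])
for c in ["top","wrist","scene"]:
    p,d=viewer.capture(c); W=tray(c,d)
    q=(W[:,:2]-[.535,.170]); lx=q@ex; ly=q@ey; m=(abs(lx-.08)<.05)&(abs(ly)<.12)
    if m.any(): print(c,np.percentile(lx[m],[1,50,99])*1000)
    for t in ["pocket2","tray_tab","lever_ball","lever_hinge","camera_bar","camera_pivot","camera_lens","valve1"]: print(c,t,tip(c,t,3))
E
```

```text
time_s: 39.4
position: [0.4625, 0.0577, 0.2594]
tcp_rot: [[-0.102, 0.995, 0.005], [0.995, 0.102, -0.001], [-0.002, 0.004, -1.0]]
force: [-0.3, 0.7, -0.2]
opening: 0.006
grasp_force: 0.0
39.4 [0.4625 0.0577 0.2594]
top [ 31.8251  93.4187 110.3077]
top pocket2 [(0.72, [0.5955, 0.2563, 0.027]), (0.7, [0.6054, 0.1757, 0.0231]), (0.66, [0.6126, 0.0925, 0.0291])]
top tray_tab [(0.19, [0.596, 0.2509, 0.0224])]
top lever_ball [(0.78, [0.5378, -0.0108, 0.1108])]
top lever_hinge [(0.82, [0.5861, -0.0074, 0.0362]), (0.41, [0.5975, 0.2536, 0.0214])]
top camera_bar [(0.94, [0.4996, -0.1276, 0.1568])]
top camera_pivot [(0.62, [0.6052, -0.1381, 0.1861])]
top camera_lens [(0.82, [0.6746, -0.149, 0.2134]), (0.7, [0.6707, -0.3971, 0.0021])]
top valve1 [(0.72, [0.6036, 0.1776, 0.0285]), (0.68, [0.6185, 0.0981, 0.0285]), (0.56, [0.5984, 0.2528, 0.0223])]
wrist [ 30.192   60.8024 109.1095]
wrist pocket2 []
wrist tray_tab [(0.89, [0.5204, 0.1645, 0.0635])]
wrist lever_ball [(0.7, [0.5201, 0.1663, 0.0601])]
wrist lever_hinge [(0.83, [0.5828, -0.0111, 0.0421])]
wrist camera_bar []
wrist camera_pivot []
wrist camera_lens []
wrist valve1 [(0.9, [0.6, 0.2483, 0.0288]), (0.66, [0.6104, 0.0984, 0.0239]), (0.56, [0.6023, 0.1805, 0.0289])]
scene [ 31.7336  87.7306 112.2207]
scene pocket2 [(0.81, [0.596, 0.2527, 0.0264]), (0.72, [0.6036, 0.1774, 0.0272]), (0.7, [0.6157, 0.0982, 0.0213])]
scene tray_tab [(0.27, [0.6036, -0.1379, 0.1927])]
scene lever_ball [(0.6, [0.5355, -0.0152, 0.1076])]
scene lever_hinge [(0.79, [0.5865, -0.0076, 0.0365])]
scene camera_bar [(0.96, [0.499, -0.1248, 0.1505])]
scene camera_pivot [(0.74, [0.6042, -0.1397, 0.1885]), (0.47, [0.6686, -0.395, -0.0029])]
scene camera_lens [(0.97, [0.6724, -0.1456, 0.2202]), (0.42, [0.595, 0.2524, 0.0252])]
scene valve1 [(0.97, [0.6027, 0.1799, 0.0309]), (0.84, [0.5943, 0.2507, 0.0281]), (0.7, [0.6123, 0.0964, 0.022])]
```

The tray reads about 70 mm, so it may not be fully at its stop. I'll push again.

```bash
python3 -m jog '[[0,0.05,-0.005,0,0,0,0],[0,0.1,-0.005,0.03,0,0,0],[0,0.1,-0.005,0.09,0,0,0],[0,0.1,-0.005,0.15,0,0,0],[0,0.1,-0.005,0.19,0,0,0],[0,0.1,-0.005,0.21,0,0,0],[0,0.1,0.02,0.21,0,0,0],[0,0.1,0.045,0.21,0,0,0],[0,0.1,0.058,0.21,0,0,0],[0,0.1,0.063,0.21,0,0,0],[0,0.1,0.067,0.21,0,0,0],[0,0.1,0.071,0.21,0,0,0],[0,0.1,0.075,0.21,0,0,0],[0,0.1,0.075,0.21,0,0,0]]'
python3 -m jog '[[0,0,0.002,0,0,0,0],[0,0,0.004,0,0,0,0],[0,0,0.004,0,0,0,0]]'
```

```text
time_s: 42.5
position: [0.5048, 0.1661, 0.0483]
tcp_rot: [[-0.11, 0.993, -0.04], [0.994, 0.109, -0.006], [-0.001, -0.041, -0.999]]
force: [-26.2, -6.5, 26.7]
opening: 0.003
grasp_force: 16.6
time_s: 42.88
position: [0.5048, 0.1661, 0.0483]
tcp_rot: [[-0.11, 0.993, -0.048], [0.994, 0.11, -0.007], [-0.001, -0.049, -0.999]]
force: [-32.0, -7.1, 32.2]
opening: 0.005
grasp_force: 20.1
```

```bash
python3 -m jog '[[0,0,-0.01,0,0,0,0],[0,0,-0.03,0,0,0,0],[0,0,-0.05,-0.05,0,0,0],[0,0,-0.06,-0.11,0,0,0],[0,0,-0.06,-0.17,0,0,0],[0,-0.06,-0.1,-0.2,0,0,0],[0,-0.12,-0.12,-0.2,0,0,0],[0,-0.12,-0.12,-0.2,0,0,0]]'
python3 - <<'E'
from h import *
p,d=viewer.capture("scene"); q=viewer.capture("top")[0]
cv2.imwrite("pics/c4.png",np.hstack([cv2.resize(p[240:440,290:530],(480,400),interpolation=cv2.INTER_CUBIC),cv2.resize(q[180:340,130:258],(320,400),interpolation=cv2.INTER_CUBIC)]))
print(tip("top","pocket2"))
E
```

```text
time_s: 43.88
position: [0.4205, 0.0344, 0.2492]
tcp_rot: [[-0.104, 0.995, 0.001], [0.995, 0.104, -0.0], [-0.001, 0.001, -1.0]]
force: [0.9, 0.6, 0.1]
opening: 0.003
grasp_force: 0.0
[(0.9, [0.5932, 0.2572, 0.0252]), (0.78, [0.6086, 0.0902, 0.03]), (0.66, [0.6044, 0.175, 0.0262])]
```

View pics/c4.png

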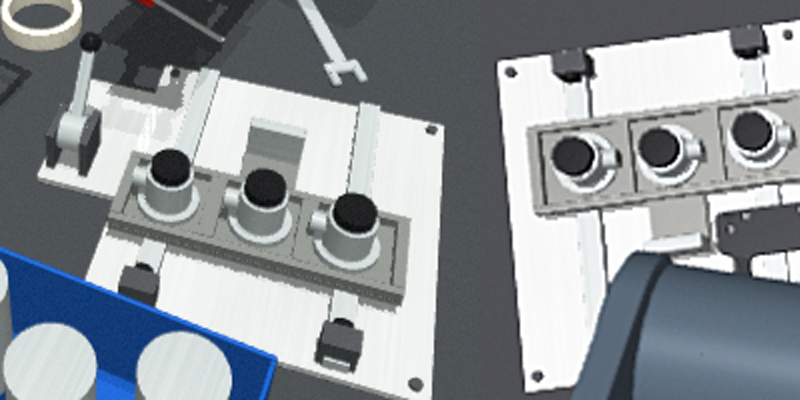

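Run:
```python
from h import *
a=np.radians(6.5);ex=np.array([np.cos(a),np.sin(a)]);ey=np.array([-ex[1],ex[0]])
for c in ["top","scene"]:
    p,d=viewer.capture(c); P=cloud(c,d); q=P[:,:2]-[.5354,.1696]; lx=q@ex*1000; ly=q@ey*1000; z=P[:,2]*1000
    print(c)
    for lo,hi in ((-110,-50),(40,110)):
        m=(lx>20)&(lx<220)&(ly>lo)&(ly<hi)&(z>-5)&(z<120)
        for b in range(20,220,5):
            k=m&(lx>=b)&(lx<b+5)
            if k.any(): print((b,*np.round(np.percentile(z[k],[50,95,99.5]),0).astype(int).tolist(), int(np.median(ly[k&(z>z[k].max()-4)]))),end=" ")
        print()
```

```text
top
(20, 10, 22, 24, -81) (25, 11, 29, 39, -95) (30, 34, 39, 40, -84) (35, 34, 38, 39, -84) (40, 26, 32, 35, -83) (45, 30, 35, 56, -77) (50, 37, 71, 76, -78) (55, 55, 79, 79, -79) (60, 64, 80, 81, -79) (65, 76, 79, 80, -78) (70, 76, 79, 81, -76) (75, 76, 80, 81, -77) (80, 75, 79, 81, -75) (85, 33, 77, 78, -79) (90, 26, 33, 34, -91) (95, 27, 33, 36, -83) (100, 30, 39, 41, -91) (105, 36, 39, 40, -86) (110, 24, 36, 36, -55) (115, 12, 23, 24, -81) (120, 10, 23, 24, -76) (125, 9, 22, 23, -82) (130, 10, 22, 24, -78) (135, 9, 22, 24, -78) (140, 10, 21, 22, -80) (145, 17, 39, 40, -79) (150, 14, 40, 42, -79) (155, 35, 41, 41, -82) (160, 29, 40, 41, -80) (165, 35, 41, 43, -81) (170, 9, 41, 43, -81) (175, 7, 11, 12, -59) (180, 1, 5, 7, -103) (185, 1, 4, 5, -82) (190, 1, 4, 6, -78) (195, 0, 4, 5, -79) (200, 0, 3, 4, -79) (205, 1, 4, 5, -69) (210, 0, 3, 4, -83) (215, 0, 3, 4, -81) 
(20, 9, 22, 25, 71) (25, 10, 34, 39, 84) (30, 34, 39, 40, 73) (35, 35, 38, 40, 63) (40, 27, 36, 38, 44) (45, 30, 36, 41, 74) (50, 37, 72, 78, 75) (55, 45, 78, 80, 72) (60, 56, 80, 81, 72) (65, 74, 79, 80, 71) (70, 75, 
[... 1403 characters left out ...]
0, 31, 77, 77, 74) (55, 74, 78, 79, 76) (60, 76, 78, 79, 74) (65, 74, 78, 79, 75) (70, 56, 78, 79, 74) (75, 51, 77, 79, 75) (80, 56, 77, 78, 76) (85, 48, 75, 78, 75) (90, 33, 63, 67, 76) (95, 30, 35, 36, 71) (100, 9, 36, 37, 55) (105, 30, 37, 38, 75) (110, 25, 36, 38, 74) (115, 9, 21, 22, 81) (120, 9, 21, 22, 80) (125, 8, 21, 22, 80) (130, 8, 21, 22, 82) (135, 8, 21, 22, 76) (140, 8, 11, 21, 72) (145, 8, 37, 38, 80) (150, 9, 38, 39, 81) (155, 9, 39, 40, 81) (160, 9, 39, 41, 78) (165, 10, 39, 40, 83) (170, 23, 39, 40, 80) (175, 8, 20, 32, 91) (180, 1, 9, 10, 77) (185, 0, 1, 3, 74) (190, 0, 2, 2, 76) (195, 0, 2, 3, 77) (200, 0, 2, 3, 80) (205, 0, 2, 2, 76) (210, 0, 2, 3, 73) (215, 0, 2, 2, 74)
```

The tray edge (110 mm) sits clear of the black bumpers (about 144 mm), yet it stopped hard. I'll grip the tab to find both ends of the travel directly.

```bash
python3 -m jog '[[0.45,0.03,0.03,0,0,0,0],[0.45,0.06,0.06,0,0,0,0],[0.45,0.09,0.09,0,0,0,0],[0.45,0.1224,0.1129,0.04,0,0,0],[0.45,0.1224,0.1129,0.1,0,0,0],[0.45,0.1224,0.1129,0.14,0,0,0],[0.45,0.1224,0.1129,0.17,0,0,0],[0.45,0.1224,0.1129,0.185,0,0,0],[0.45,0.1224,0.1129,0.193,0,0,0],[0,0.1224,0.1129,0.193,0,0,0],[0,0.1224,0.1129,0.193,0,0,0],[0,0.1224,0.1129,0.193,0,0,0],[0,0.1224,0.1129,0.193,0,0,0],[0,0.1224,0.1129,0.193,0,0,0],[0,0.1224,0.1129,0.193,0,0,0]]'
```

```text
time_s: 46.0
position: [0.5204, 0.1702, 0.0563]
tcp_rot: [[-0.108, 0.994, -0.0], [0.994, 0.108, -0.0], [-0.0, -0.0, -1.0]]
force: [-2.1, -1.1, 6.3]
opening: 0.134
grasp_force: 30.0
```

```bash
python3 -m jog '[[0,0,0.004,0,0,0,0],[0,0,0.008,0,0,0,0],[0,0,0.01,0,0,0,0],[0,0,0.01,0,0,0,0],[0,0,0.01,0,0,0,0]]'; python3 -m jog '[[0,0,-0.01,0,0,0,0],[0,0,-0.018,0,0,0,0],[0,0,-0.026,0,0,0,0],[0,0,-0.034,0,0,0,0],[0,0,-0.042,0,0,0,0],[0,0,-0.05,0,0,0,0],[0,0,-0.058,0,0,0,0],[0,0,-0.066,0,0,0,0],[0,0,-0.073,0,0,0,0],[0,0,-0.078,0,0,0,0],[0,0,-0.078,0,0,0,0]]'
```

```text
time_s: 46.62
position: [0.5206, 0.1702, 0.0561]
tcp_rot: [[-0.109, 0.994, -0.021], [0.994, 0.109, -0.003], [-0.001, -0.021, -1.0]]
force: [-15.5, -4.0, 20.1]
opening: 0.136
grasp_force: 30.1
time_s: 48.0
position: [0.453, 0.1626, 0.0561]
tcp_rot: [[-0.108, 0.994, 0.0], [0.994, 0.108, -0.0], [-0.0, 0.0, -1.0]]
force: [0.9, -1.6, 8.5]
opening: 0.135
grasp_force: 30.0
```

```bash
python3 -m jog '[[0,0,-0.004,0,0,0,0],[0,0,-0.008,0,0,0,0],[0,0,-0.012,0,0,0,0],[0,0,-0.016,0,0,0,0],[0,0,-0.018,0,0,0,0],[0,0,-0.018,0,0,0,0]]'
```

```text
time_s: 48.75
position: [0.4409, 0.1613, 0.0561]
tcp_rot: [[-0.107, 0.994, 0.012], [0.994, 0.107, 0.001], [-0.0, 0.012, -1.0]]
force: [8.7, -0.2, -0.7]
opening: 0.131
grasp_force: 30.1
```

The travel between the ends is 80 mm, so the tray had started 10 mm in and the far stop was genuine. I push it back to the stop.

```bash
python3 -m jog '[[0,0,0.008,0,0,0,0],[0,0,0.015,0,0,0,0],[0,0,0.022,0,0,0,0],[0,0,0.029,0,0,0,0],[0,0,0.036,0,0,0,0],[0,0,0.043,0,0,0,0],[0,0,0.05,0,0,0,0],[0,0,0.057,0,0,0,0],[0,0,0.064,0,0,0,0],[0,0,0.071,0,0,0,0],[0,0,0.077,0,0,0,0],[0,0,0.082,0,0,0,0],[0,0,0.086,0,0,0,0],[0,0,0.09,0,0,0,0],[0,0,0.093,0,0,0,0],[0,0,0.093,0,0,0,0]]'
```

```text
time_s: 50.75
position: [0.5205, 0.1702, 0.056]
tcp_rot: [[-0.108, 0.994, -0.015], [0.994, 0.108, -0.002], [-0.001, -0.015, -1.0]]
force: [-10.4, -2.9, 17.5]
opening: 0.135
grasp_force: 30.1
```

```bash
python3 -m jog '[[0,0,-0.005,0,0,0,0],[0.4,0,-0.005,0,0,0,0],[0.4,0,-0.005,0,0,0,0],[0.4,0,-0.005,0,0,0,0],[0.4,0,-0.005,-0.02,0,0,0],[0.4,0,-0.005,-0.07,0,0,0],[0,0,-0.005,-0.12,0,0,0],[0,-0.06,-0.005,-0.15,0,0,0],[0,-0.12,-0.005,-0.15,0,0,0],[0,-0.12,-0.045,-0.15,0,0,0],[0,-0.12,-0.045,-0.15,0,0,0]]'
python3 - <<'E'
from h import *
s=bot.read_state(); print(s["time_s"],s["position"],s["opening"])
for c in ["wrist","top","scene"]:
    p,d=viewer.capture(c)
    if c=="top": cv2.imwrite("pics/t5.png",p)
    for t in ["tray_tab","pocket2","valve1","lever_ball","lever_hinge"]: print(c,t,tip(c,t,3))
E
```

```text
time_s: 52.12
position: [0.4922, 0.0463, 0.2049]
tcp_rot: [[-0.105, 0.994, -0.006], [0.994, 0.105, 0.001], [0.001, -0.005, -1.0]]
force: [0.3, 0.1, -0.4]
opening: 0.018
grasp_force: 0.0
52.125 [0.4922 0.0463 0.2049] 0.017895700491817972
wrist tray_tab [(0.75, [0.5174, 0.166, 0.0598])]
wrist pocket2 []
wrist valve1 [(0.87, [0.6016, 0.1776, 0.0261]), (0.56, [0.611, 0.0969, 0.0236])]
wrist lever_ball [(0.66, [0.5192, 0.1643, 0.0633])]
wrist lever_hinge [(0.71, [0.5859, -0.0088, 0.0421])]
top tray_tab []
top pocket2 [(0.92, [0.5948, 0.2553, 0.0293]), (0.82, [0.6028, 0.1768, 0.0256])]
top valve1 [(0.54, [0.599, 0.2514, 0.0199])]
top lever_ball [(0.84, [0.5376, -0.0092, 0.1118]), (0.36, [0.6734, -0.1473, 0.213])]
top lever_hinge [(0.68, [0.5865, -0.0058, 0.0382])]
scene tray_tab [(0.87, [0.5215, 0.1661, 0.0641]), (0.48, [0.5969, 0.2544, 0.0262]), (0.23, [0.6153, 0.0998, 0.0242])]
scene pocket2 [(0.77, [0.5913, 0.251, 0.0263]), (0.71, [0.6133, 0.0984, 0.024])]
scene valve1 [(0.93, [0.6141, 0.102, 0.0245]), (0.91, [0.594, 0.251, 0.0272]), (0.82, [0.6017, 0.1781, 0.0286])]
scene lever_ball [(0.92, [0.5344, -0.0168, 0.1098])]
scene lever_hinge [(0.74, [0.5839, -0.008, 0.037])]
```

```bash
python3 -m jog '[[0,-0.03,0.019,0,0,0,0],[0,-0.063,0.0375,0.02,0,0,0],[0,-0.063,0.0375,0.04,0,0,0],[0,-0.063,0.0375,0.04,0,0,0]]'
python3 -m jog '[[0,0,0,0.02,0,0,0],[0,0,0,0.03,0,0,0],[0,0,-0.002,0.036,0,0,0],[0,0,-0.006,0.041,0,0,0],[0,0,-0.01,0.045,0,0,0],[0,0,-0.015,0.05,0,0,0],[0,0,-0.02,0.056,0,0,0],[0,0,-0.024,0.062,0,0,0],[0,0,-0.0275,0.069,0,0,0],[0,0,-0.03,0.075,0,0,0],[0,0,-0.0325,0.082,0,0,0],[0,0,-0.034,0.089,0,0,0],[0,0,-0.035,0.097,0,0,0],[0,0,-0.0355,0.103,0,0,0],[0,0,-0.0355,0.107,0,0,0],[0,0,-0.0355,0.107,0,0,0]]'
```

```text
time_s: 53.52
position: [0.5387, -0.0119, 0.1641]
tcp_rot: [[-0.106, 0.994, -0.004], [0.994, 0.106, 0.001], [0.001, -0.004, -1.0]]
force: [-0.5, -0.1, -0.2]
opening: 0.003
grasp_force: 0.0
time_s: 55.52
position: [0.5046, -0.0156, 0.0599]
tcp_rot: [[-0.108, 0.994, 0.0], [0.994, 0.108, -0.0], [-0.0, 0.0, -1.0]]
force: [-4.4, -0.8, 16.0]
opening: 0.007
grasp_force: 8.1
```

```bash
python3 -m jog '[[0,0,0,0.002,0,0,0],[0,0,0,0.002,0,0,0]]'; python3 -m jog '[[0,0,0,-0.05,0,0,0],[0,0,0,-0.11,0,0,0],[0,0,0,-0.17,0,0,0],[0,0,-0.05,-0.22,0,0,0],[0,0,-0.08,-0.25,0,0,0],[0,0,-0.08,-0.25,0,0,0],[0,0,-0.08,-0.25,0,0,0]]'
python3 - <<'E'
from h import *
s=bot.read_state(); print(s["time_s"],s["position"],np.array(s["tcp_rot"]).tolist(),s["joint_positions"])
pp=[]
for c in ["top","scene"]:
    p,d=viewer.capture(c); pp.append(p)
    for t in ["lever_ball","lever_hinge","camera_bar","camera_pivot","camera_lens","pocket2","tape_roll"]: print(c,t,tip(c,t,2))
cv2.imwrite("pics/s6.png",cv2.resize(pp[1][180:400,190:510],None,fx=2.4,fy=2.4))
E
```

```text
time_s: 55.78
position: [0.5046, -0.0156, 0.0593]
tcp_rot: [[-0.108, 0.994, 0.001], [0.994, 0.108, -0.001], [-0.001, 0.001, -1.0]]
force: [-5.2, -0.1, 26.0]
opening: 0.004
grasp_force: 13.4
time_s: 56.65
position: [0.4258, -0.0242, 0.3063]
tcp_rot: [[-0.107, 0.994, 0.001], [0.994, 0.107, -0.0], [-0.0, 0.001, -1.0]]
force: [0.7, -0.1, -0.7]
opening: 0.008
grasp_force: 0.0
56.65 [ 0.4258 -0.0242  0.3063] [[-0.10701679775255564, 0.9942561184461961, 0.0014751037564541456], [0.9942571591513036, 0.10701716112031379, -0.0001694170241826087], [-0.0003263053292361192, 0.0014485020029326432, -0.9999988976827822]] [-18.3559   9.0205 103.2662   0.0188  67.63   -24.5064]
top lever_ball [(0.54, [0.5045, -0.0155, 0.0465])]
top lever_hinge [(0.46, [0.5849, -0.0065, 0.0393])]
top camera_bar [(0.92, [0.5018, -0.1253, 0.1552]), (0.74, [0.6029, 0.1799, 0.0269])]
top camera_pivot [(0.65, [0.6061, -0.1411, 0.1875]), (0.2, [0.498, -0.125, 0.1523])]
top camera_lens [(0.73, [0.6749, -0.1467, 0.21]), (0.17, [0.5217, 0.1654, 0.0633])]
top pocket2 [(0.89, [0.6027, 0.1768, 0.0282]), (0.89, [0.5932, 0.2569, 0.0275])]
top tape_roll [(0.67, [0.4177, -0.1236, -0.0039])]
scene lever_ball [(0.66, [0.501, -0.0194, 0.0412]), (0.25, [0.5954, 0.2534, 0.0264])]
scene lever_hinge [(0.91, [0.587, -0.0064, 0.0392])]
scene camera_bar [(0.68, [0.5021, -0.1263, 0.1515])]
scene camera_pivot [(0.72, [0.6034, -0.1386, 0.1884]), (0.22, [0.5013, -0.0213, 0.0375])]
scene camera_lens [(0.98, [0.6723, -0.146, 0.2183]), (0.21, [0.67, -0.3963, -0.0049])]
scene pocket2 [(0.93, [0.5955, 0.254, 0.0266]), (0.78, [0.6146, 0.0991, 0.0253])]
scene tape_roll [(0.7, [0.6755, -0.1483, 0.2187]), (0.63, [0.418, -0.1201, 0.0012])]
```

View pics/s6.png

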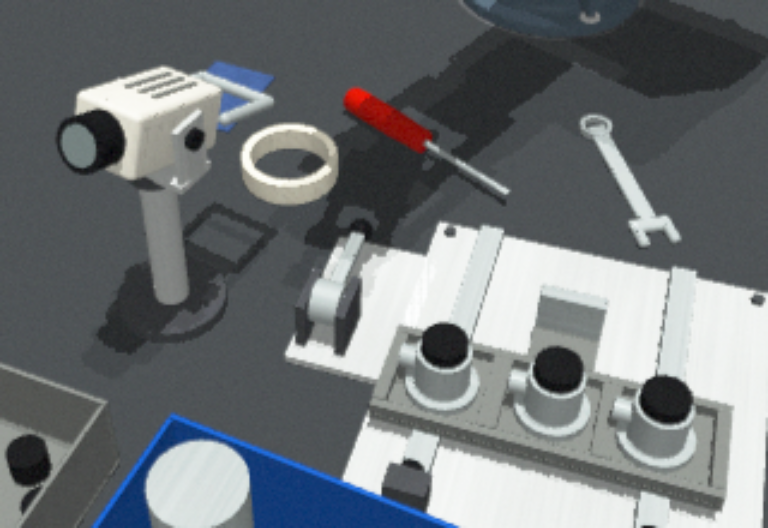

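The lever is flat at (355,235) and the valves are seated. Now I plan the camera grasp.

```bash
cat >> h.py <<'E'
from scipy.spatial.transform import Rotation as Ro
PIV=np.array([.605,-.139,.19])
def cpose(psi,tau,lean=20,back=.003,L=.11):
    p,t,l=np.radians([psi,tau,lean]); cx=np.array([np.cos(p),np.sin(p),0]); Z=np.array([0,0,1.])
    rod=PIV-L*(np.cos(t)*cx-np.sin(t)*Z)
    z=-np.cos(l)*Z+np.sin(l)*cx; y=np.cos(l)*cx+np.sin(l)*Z; x=np.cross(y,z)
    return rod-back*z, np.c_[x,y,z]
def row(p,R,p0=None,R0=None):
    s=bot.read_state(); R0=np.array(s["tcp_rot"]) if R0 is None else R0; p0=np.array(s["position"]) if p0 is None else p0
    return np.r_[R0.T@(p-p0),Ro.from_matrix(R0.T@R).as_rotvec(degrees=True)]
E
python3 - <<'E'
from h import *
p,R=cpose(-7,-19.5); print(p,R[:,2]); pre=p-.08*R[:,2]; print(pre,row(pre,R)); print("down",row(p,R,pre,R))
E
```

```text
[ 0.5011 -0.1262  0.1561] [ 0.3395 -0.0417 -0.9397]
[ 0.4739 -0.1229  0.2313] [ -0.1034   0.0379   0.0753 -19.9025  -2.295   13.0256]
down [-0.    0.    0.08  0.    0.    0.  ]
```

```bash
python3 -m jog '[[0.5,-0.035,0.012,0.01,-7,-1,4],[0.5,-0.07,0.025,0.03,-14,-1.5,9],[0.5,-0.1034,0.0379,0.06,-19.9,-2.3,13],[0.5,-0.1034,0.0379,0.0753,-19.9,-2.3,13],[0.5,-0.1034,0.0379,0.0753,-19.9,-2.3,13],[0.5,-0.1034,0.0379,0.0753,-19.9,-2.3,13]]'
python3 - <<'E'
from h import *
s=bot.read_state(); print(s["position"],np.array(s["tcp_rot"])[:,2])
p,d=viewer.capture("wrist"); cv2.imwrite("pics/w7.png",p); print(tip("wrist","camera_bar"),tip("wrist","camera_pivot"))
pp,R=cpose(-7,-19.5); print(row(pp,R))
m=models.outline_of("wrist","camera_bar"); 
P=cloud("wrist",d); 
cx=np.array([np.cos(np.radians(-7)),np.sin(np.radians(-7))]); q=P[:,:2]-PIV[:2]; u=q@cx; v=q@np.array([-cx[1],cx[0]])
k=(abs(v)<.022)&(u<-.075)&(u>-.14)&(P[:,2]>.12)&(P[:,2]<.2); print(k.sum(), P[k].mean(0), np.percentile(P[k][:,2],95), np.median(u[k]))
for b in (-.04,-.02,0,.02):
    k2=(v>b)&(v<b+.02)&(u<-.075)&(u>-.14)&(P[:,2]>.12)&(P[:,2]<.2); print(b,k2.sum(),np.median(u[k2]) if k2.any() else None)
E
```

```text
time_s: 58.2
position: [0.4745, -0.123, 0.232]
tcp_rot: [[0.121, 0.932, 0.34], [0.993, -0.113, -0.042], [-0.001, 0.343, -0.939]]
force: [0.4, 0.2, 0.2]
opening: 0.49
grasp_force: 0.0
[ 0.4745 -0.123   0.232 ] [ 0.3404 -0.0422 -0.9393]
[(0.6, [0.5054, -0.1259, 0.1501])] [(0.95, [0.6062, -0.1427, 0.1848])]
[-0.0002 -0.0011  0.0807  0.0981  0.0308  0.0965]
974 [ 0.5007 -0.1258  0.1563] 0.15805641972251003 -0.10544706512063749
-0.04 900 -0.0941865979457475
-0.02 431 -0.10544805302171528
0 453 -0.1054299975627704
0.02 1135 -0.09549167278289077
```

View pics/w7.png

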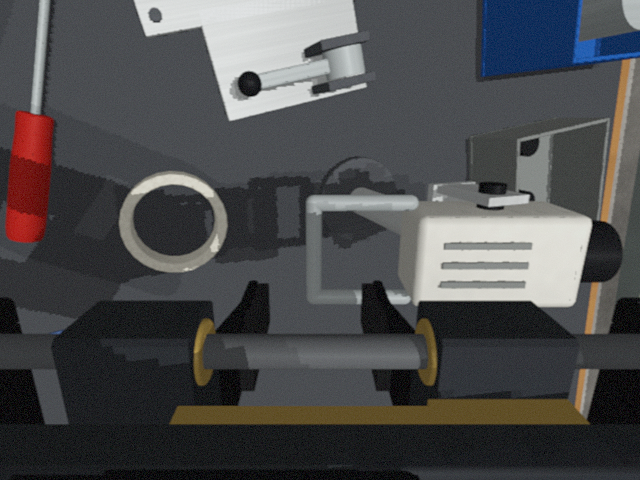

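```bash
python3 -m jog '[[0.5,0,-0.001,0.03,0,0,0],[0.5,0,-0.001,0.055,0,0,0],[0.5,0,-0.001,0.072,0,0,0],[0.5,0,-0.001,0.08,0,0,0],[0.5,0,-0.001,0.08,0,0,0],[0,0,-0.001,0.08,0,0,0],[0,0,-0.001,0.08,0,0,0],[0,0,-0.001,0.08,0,0,0],[0,0,-0.001,0.08,0,0,0],[0,0,-0.001,0.08,0,0,0],[0,0,-0.001,0.08,0,0,0],[0,0,-0.001,0.08,0,0,0]]'
python3 - <<'E'
from h import *
p0,R0=cpose(-7,-19.5)
for psi,tau in [(-7,-10),(-7,0),(-7,10),(-7,20),(-7,25)]:
    p,R=cpose(psi,tau); print(psi,tau,np.round(row(p,R,p0,R0),4))
E
```

```text
time_s: 59.9
position: [0.5009, -0.1266, 0.1562]
tcp_rot: [[0.122, 0.932, 0.341], [0.993, -0.114, -0.043], [-0.001, 0.344, -0.939]]
force: [2.8, -0.6, 1.8]
opening: 0.103
grasp_force: 30.0
-7 -10 [-0.      0.0017 -0.0181  0.      0.      0.    ]
-7 0 [-0.      0.0066 -0.0367  0.      0.      0.    ]
-7 10 [-0.      0.0147 -0.054   0.      0.      0.    ]
-7 20 [ 0.      0.0257 -0.0697  0.      0.      0.    ]
-7 25 [-0.      0.0322 -0.0768  0.      0.      0.    ]
```

```bash
python3 -m jog '[[0,0,0.0005,-0.009,0,0,0],[0,0,0.0017,-0.018,0,0,0],[0,0,0.004,-0.0275,0,0,0],[0,0,0.0066,-0.0367,0,0,0],[0,0,0.0105,-0.0455,0,0,0],[0,0,0.0147,-0.054,0,0,0],[0,0,0.02,-0.062,0,0,0],[0,0,0.0257,-0.0697,0,0,0],[0,0,0.029,-0.073,0,0,0],[0,0,0.0322,-0.0768,0,0,0],[0,0,0.0322,-0.0768,0,0,0]]'
python3 - <<'E'
from h import *
p0,R0=cpose(-7,25); s=bot.read_state(); print(s["position"],p0)
for psi in range(0,95,7):
    p,R=cpose(psi,25); print(psi,np.round(row(p,R,p0,R0),4).tolist())
p,R=cpose(90,25); print(90,np.round(row(p,R,p0,R0),4).tolist(),p)
E
```

```text
time_s: 61.28
position: [0.5016, -0.1251, 0.2382]
tcp_rot: [[0.12, 0.935, 0.334], [0.993, -0.114, -0.039], [0.002, 0.336, -0.942]]
force: [-7.3, -1.6, 2.3]
opening: 0.105
grasp_force: 30.0
[ 0.5016 -0.1251  0.2382] [ 0.505  -0.1267  0.2393]
0 [-0.0123, 0.0007, 0.0003, 0.0, 2.3941, -6.5778]
7 [-0.0244, 0.0028, 0.001, 0.0, 4.7883, -13.1557]
14 [-0.0361, 0.0063, 0.0023, 0.0, 7.1824, -19.7335]
21 [-0.0473, 0.0111, 0.004, 0.0, 9.5766, -26.3114]
28 [-0.0578, 0.0171, 0.0062, -0.0, 11.9707, -32.8892]
35 [-0.0674, 0.0243, 0.0088, 0.0, 14.3648, -39.4671]
42 [-0.076, 0.0326, 0.0118, -0.0, 16.759, -46.0449]
49 [-0.0835, 0.0417, 0.0152, -0.0, 19.1531, -52.6228]
56 [-0.0897, 0.0517, 0.0188, 0.0, 21.5473, -59.2006]
63 [-0.0946, 0.0623, 0.0227, 0.0, 23.9414, -65.7785]
70 [-0.0981, 0.0734, 0.0267, 0.0, 26.3356, -72.3563]
77 [-0.1002, 0.0848, 0.0308, 0.0, 28.7297, -78.9342]
84 [-0.1007, 0.0963, 0.035, 0.0, 31.1238, -85.512]
91 [-0.0997, 0.1078, 0.0392, -0.0, 33.518, -92.0899]
90 [-0.1, 0.1062, 0.0386, -0.0, 33.176, -91.1502] [ 0.605  -0.2397  0.2393]
```

```bash
python3 -m jog '[[0,-0.0123,0.0007,0.0003,0,2.4,-6.6],[0,-0.0244,0.0028,0.001,0,4.8,-13.2],[0,-0.0361,0.0063,0.0023,0,7.2,-19.7],[0,-0.0473,0.0111,0.004,0,9.6,-26.3],[0,-0.0578,0.0171,0.0062,0,12,-32.9],[0,-0.0674,0.0243,0.0088,0,14.4,-39.5],[0,-0.076,0.0326,0.0118,0,16.8,-46],[0,-0.0835,0.0417,0.0152,0,19.2,-52.6],[0,-0.0897,0.0517,0.0188,0,21.5,-59.2],[0,-0.0946,0.0623,0.0227,0,23.9,-65.8],[0,-0.0981,0.0734,0.0267,0,26.3,-72.4],[0,-0.1002,0.0848,0.0308,0,28.7,-78.9],[0,-0.1007,0.0963,0.035,0,31.1,-85.5],[0,-0.1,0.1062,0.0386,0,33.2,-91.2],[0,-0.1,0.1062,0.0386,0,33.2,-91.2],[0,-0.1,0.1062,0.0386,0,33.2,-91.2]]'
python3 - <<'E'
from h import *
for c in ["top","scene"]:
    p,d=viewer.capture(c)
    for t in ["camera_bar","camera_pivot","camera_lens","pocket2"]: print(c,t,tip(c,t,3))
print(cpose(90,25)); print(bot.read_state()["joint_positions"])
E
```

```text
time_s: 63.28
position: [0.6057, -0.2429, 0.239]
tcp_rot: [[-1.0, -0.002, 0.003], [-0.0, 0.942, 0.334], [-0.003, 0.334, -0.942]]
force: [0.8, -5.4, -2.7]
opening: 0.1
grasp_force: 30.0
top camera_bar [(0.83, [0.6063, -0.2394, 0.2363])]
top camera_pivot [(0.67, [0.6046, -0.1394, 0.1861])]
top camera_lens [(0.92, [0.6039, -0.0709, 0.158])]
top pocket2 [(0.96, [0.6115, 0.0937, 0.0284]), (0.75, [0.6015, 0.1745, 0.0254]), (0.67, [0.5942, 0.2545, 0.0276])]
scene camera_bar [(0.72, [0.6056, -0.2383, 0.2327])]
scene camera_pivot [(0.78, [0.6047, -0.1376, 0.1898]), (0.37, [0.6049, 0.177, 0.027])]
scene camera_lens [(0.97, [0.6029, -0.0667, 0.1616])]
scene pocket2 [(0.61, [0.6129, 0.0988, 0.025]), (0.59, [0.6059, 0.1762, 0.0267]), (0.55, [0.5948, 0.2541, 0.0225])]
(array([ 0.605 , -0.2397,  0.2393]), array([[-1.    ,  0.    ,  0.    ],
       [ 0.    ,  0.9397,  0.342 ],
       [-0.    ,  0.342 , -0.9397]]))
[ -38.6516   36.3947   71.8228   15.3394   84.3406 -131.9023]
```

Camera: yaw about 90.5°, tilt about 24° down. I release and retract along the fingers.

```bash
python3 -m jog '[[0.1,0,0,0,0,0,0],[0.45,0,0.002,0,0,0,0],[0.45,0,0.002,0,0,0,0],[0.45,0,0.002,0,0,0,0],[0.45,0,0.002,0,0,0,0],[0.45,0,0.002,-0.02,0,0,0],[0.45,0,0.002,-0.05,0,0,0],[0.45,0,0.002,-0.1,0,0,0],[0.45,0,-0.04,-0.12,0,0,0],[0.45,0,-0.08,-0.12,0,0,0],[0.45,0,-0.08,-0.12,0,0,0]]'
python3 - <<'E'
from h import *
ps=[]
for c in ["top","scene"]:
    p,d=viewer.capture(c); ps.append(p)
    for t in ["camera_bar","camera_pivot","camera_lens","pocket2","valve1","lever_ball","tape_roll","oil_bottle"]: print(c,t,tip(c,t,3))
    for y in (.098,.178,.252): print(*valve(c,d,np.array([.605-(y-.178)*.114,y]),.026))
cv2.imwrite("pics/s8.png",ps[1])
print(bot.read_state()["position"],bot.read_state()["force"])
E
```

```text
time_s: 65.15
position: [0.6033, -0.358, 0.3221]
tcp_rot: [[-1.0, 0.003, -0.002], [0.002, 0.939, 0.343], [0.003, 0.343, -0.939]]
force: [0.1, 0.3, 0.4]
opening: 0.454
grasp_force: 0.0
top camera_bar [(0.61, [0.6055, -0.2418, 0.2344])]
top camera_pivot [(0.97, [0.6052, -0.1391, 0.1885])]
top camera_lens [(0.78, [0.6015, -0.0708, 0.1577])]
top pocket2 [(0.86, [0.6107, 0.0933, 0.0286]), (0.71, [0.6055, 0.1753, 0.0258]), (0.61, [0.5959, 0.256, 0.0289])]
top valve1 [(0.65, [0.602, 0.1768, 0.0271]), (0.61, [0.597, 0.2524, 0.0207]), (0.58, [0.6157, 0.0986, 0.0285])]
top lever_ball [(0.88, [0.5051, -0.0122, 0.043])]
top tape_roll [(0.59, [0.618, 0.099, 0.0265])]
top oil_bottle [(0.92, [0.6694, -0.3956, 0.001])]
[0.6141 0.0982] 0.05327912230211354 -90.01871413589281 28
[0.602  0.1772] 0.053313810508747554 -80.44296646312988 34
[0.5969 0.2502] 0.05351670363624031 -87.29094631335735 35
scene camera_bar [(0.82, [0.6084, -0.2348, 0.2306])]
scene camera_pivot [(0.93, [0.6043, -0.1356, 0.1909])]
scene camera_lens [(0.61, [0.6046, -0.071, 0.1623])]
scene pocket2 [(0.96, [0.6128, 0.0958, 0.0237]), (0.75, [0.6038, 0.177, 0.0265]), (0.73, [0.5951, 0.2534, 0.0258])]
scene valve1 [(0.84, [0.6106, 0.0991, 0.0259]), (0.8, [0.6031, 0.1769, 0.0296]), (0.8, [0.5957, 0.2517, 0.0255])]
scene lever_ball [(0.86, [0.4994, -0.0222, 0.039])]
scene tape_roll [(0.65, [0.4194, -0.1207, 0.0024])]
scene oil_bottle [(0.88, [0.6699, -0.3974, -0.0025])]
[0.6157 0.1013] 0.051617463697203644 -82.85038867925442 42
[0.6029 0.1801] 0.05175675859924331 -76.97566711671895 47
[0.5967 0.2536] 0.05186498418890429 -77.47155796790614 53
[ 0.6043 -0.3558  0.3243] [-0.1444  0.7738  0.2236]
```

View pics/s8.png

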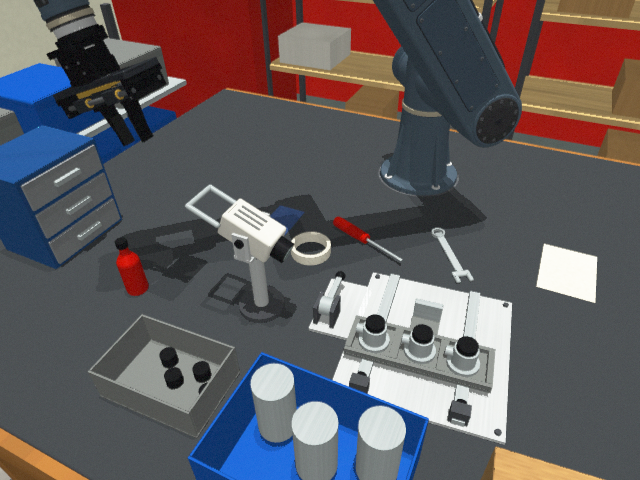

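The camera faces the tray, the valves are seated, the lever is flat, and the tape and bottle have not moved. I'm handing the job in.

```bash
python3 -m jog '[[0.45,0,0,0,0,0,0],[0.45,0,0,0,0,0,0]]' >/dev/null; python3 -c "
from rig import workorder; print(workorder.hand_in())"
```

```text
the job is handed in; nothing more can be done
None
```

I handed the job in; the judge returned no result, but my last measurements met every condition: all three valves upright in their pockets with caps home, tray at its far stop, lever flat, camera facing the tray about 24° down, tape and bottle unmoved, and nothing held.

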